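# Set the fume extractor to its open horn and switch it on

## Task

Set the fume extractor to draw through its open horn: lift the slide's crossbar grip out of the notch it stands in, move it along the rail and let it down fully into the notch in line with the horn. Then, and only then, turn the isolator's handle clockwise from off fully round to on. Leave the spool, jar, screwdriver and parts bin where they are, and let go of everything at the end.

Things in the scene. Friction and masses are not known exactly. Their poses are not given: they have to be found in the camera images.
- console: White console fixed to the bench, 340 mm wide (y). Origin: centre of its underside; z up, -x its front (towards the robot). Its front panel rises away from the robot at 35 degrees to the horizontal, from 30 mm high at x = -115 mm to 132 mm at x = +30 mm. It carries the notched rail; the duct above it carries a row of one open horn and two blank caps.
- duct_edge (a point): Middle of the lower front edge of the grey duct that overhangs the panel: the duct fills console x -45 to +110 mm, heights 172 to 232 mm, the full width. It stops an upright tool, so take the slide's grip with the tool square to the panel (leaning 35 degrees), coming along the panel's normal.
- rail: Aluminium notched rail on the panel: 236 mm long (y, = console y), 36 mm wide up the slope (x), 16 mm high (z, the panel's normal). Origin: mid-length, on the panel. Cut across it, 14 mm deep: a wide notch (28 mm) at y = +80 mm, where the slide starts, and narrow ones (14 mm) at y = +20, -30, -80 mm, each in line with the horn or a cap. The rail between notches blocks the slide unless lifted.
- knob_grip (a point): Centre of the slide's black crossbar grip: 90 mm long along y (along the rail), 14 mm thick along x (up the slope; pinch it this way), 22 mm high along z (panel normal, the lift direction). Down in a notch it is 41 mm above the panel, 25 mm above the rail's top. Below it a stem 22 mm wide and a round-ended tooth 10 mm wide (y), which has 2 mm play each side in a narrow notch.
- slide (a joint): Position of the captive slide along the rail, m: 0 = centre of the wide start notch, growing towards console -y; narrow notches at 0.060, 0.110, 0.160. Range -0.009 to 0.166. Friction about 1 N.
- knob (a joint): Lift of the slide along the panel's normal, m: 0 = fully down in a notch, 0.0135 = resting on top of the rail, 0.022 = upper stop. Above 0.015 it runs freely along the rail. Its weight and a light spring pull it down with 2 to 5 N, so when let go it drops onto whatever is below the tooth.
- horn: The open black intake horn on the duct: a round tube 32 mm in diameter flaring to an open mouth of 48 mm, 80 mm tall. Origin: centre of its underside, on its upright axis. Its axes are parallel to the console's. It stands in line with one of the three narrow notches (same console y), not always the same one. Fixed.
- cap_a: One of two equal black blank caps, closed discs 38 mm in diameter and 20 mm tall, on the duct. Origin: centre of the underside. Fixed.
- cap_b: The other blank cap, same size.
- isolator: Grey switch box 110 x 110 x 70 mm fixed to the bench beside the console, on its right seen from the robot. Origin: centre of its underside.
- handle_grip (a point): Centre of the isolator's black bar handle, on its upright turning axis, 103 mm above the bench; it turns with the handle. The bar is 90 mm long along the point's x, 16 mm thick along y (grip it here) and reaches from 19 mm below to 15 mm above the point. The bar's end with the white line points along -x.
- handle (a joint): Angle of the isolator handle in rad: 0 = off stop, growing clockwise seen from above, 1.4 = on stop. Turns stiffly (0.1 N m) and stays where it is left.
- spool: White spool standing upright, 70 mm in diameter and 60 mm tall, loose. Origin: centre of its underside. Not to be disturbed.
- jar: Amber glass jar 60 mm in diameter and 75 mm tall, loose. Origin: centre of its underside. Not to be disturbed.
- driver: Screwdriver with black handle, 200 mm long, 26 mm thick, lying loose along its x. Origin: under its middle. Not to be disturbed.
- partsbin: Grey open parts bin 120 x 90 x 50 mm, loose. Origin: centre of its underside. Not to be disturbed.

How it is judged:
By the outcome, as a careful person would: the job done as asked, in the order asked, and still so for the second after the job is handed in, with the robot touching nothing.
It also fails if it takes over 48 s, if anything falls off the work surface, if the arm or the gripper's body presses on something with over 40 N, if the wrist force passes 120 N, or if a joint passes its speed limit or range.

## Robot

A 6-joint arm with a two-finger parallel gripper is mounted at the origin on the work surface. World frame = base frame: x ahead of the robot, y to its left, z up, the work surface at z = 0. Lengths are in m, angles in rad, forces in N, time in s.
With the tool pointing down it reaches from about 0.375 to 0.9 m from the base axis. Payload 3.1 kg.
Tool frame: the origin (TCP) lies midway between the tips of the shut fingers; the grasp point (between the pads) lies 19 mm behind it; y points along the fingers, x is the direction in which the jaws open and shut, and the axes are right-handed (so a half turn about y gives the same grasp; the last joint's range is limited). The gripper opens to 87 mm and grips with 3 to 60 N. Pads are 19 mm wide; open, the fingers measure 117 mm over their backs; the gripper's body (75 mm by 190 mm) begins 51 mm behind the grasp point.
Start: joints at [-0.178, 0.527, 1.433, -0, 1.181, -0.178], TCP at [0.625, 0, 0.183] pointing down, gripper open.
Joint ranges: [-3.08, 3.08], [-0.75, 2.2], [0.22, 2.44], [-1.43, 4.57], [0, 2.65], [-2.85, 2.85]. Speed limits (rad/s): [2.79, 2.79, 3.14, 3.14, 3.14, 3.14].

## Interface

Orientations are given as a unit quaternion [x, y, z, w].
In Python, from rig import * gives the robot as it stands.
- The arm moves only by the tool jog_arm, never from a script. Its argument "series" is a list of rows, each a list of 7 numbers: the shift along the tool's x, y, z in mm, then the turn, a rotation vector about the tool's x, y, z in rad, then the gripper's target within -1 to 1 (shut at 1, half-way at 0, fully open at -1). A call has 1 to 20 rows; each row is the pose to reach, as a shift and turn from the pose commanded when the call began, along the tool's axes at that moment; what a row does not reach only later rows make up. A row lasts 1/8 s, in which the tool goes at most 62.5 mm and 10.7 degrees, less where a joint would pass 70% of its speed; a pose out of reach is approached as far as the arm can. A call with a gripper value outside its range is refused whole. The fingers move at their own pace and stop on an object; "grip_force" is the grip in N (left out, the last holds). Time passes only in rows, so rows that repeat a pose let the fingers close. It gives the time, the measured TCP pose, the force and the opening at its end, in the units of the state.
- get_obs(): the state, without advancing time (a new reading comes with each control period).
- camera(name): name is "scene" or "side" or "wrist"; returns a dict with "img" (480x640x3 uint8, red, green, blue), "depth" (480x640 float32, m along the optical axis (not along the pixel's ray), 0 where there is no reading), "camera_matrix" (3x3 intrinsics, pixels), "rvec" (rotation vector, rad) and "tvec" (3), from world to camera coordinates, as OpenCV has them. Camera axes: x right, y down, z forward; pixel columns grow to the right and rows downward; lengths in m; the calibration is good to about 2 mm. A picture is of the moment at which its call begins.
- hand_in(): hands the job in, once; it reports no verdict.
The state is a dict: "time": time; "q": joint angles; "joint_velocities": joint speeds; "joint_torque": joint torques, N m; "position": TCP position; "tool_rot": TCP orientation; "ft_force": force on the tool from outside, world axes, zero at the start; "moment": the same for the moment, N m; "grip_width": finger opening in m.
Only numpy, scipy, OpenCV 4.12 (cv2) and the standard library are available. Lean on these libraries where they do the work, as an engineer would, in place of code of your own. Each camera call takes 0.05 s, during which the arm holds its last target.

## Working session

There is one attempt and no reset: what is moved stays moved. The work goes in short steps, Python scripts to look and compute and a tool call to move; the robot and the scene stay as the last step left them, time stands still between calls to the robot, and variables do not carry over. Pictures are saved under pics/ and viewed, and the job is handed in when it is done.

Besides the shell and the picture viewer there is one more tool, called by a JSON object that holds its "fn" and its "kwargs". jog_arm: Moves the arm, as the interface text tells. Its arguments: {"type":"object","properties":{"series":{"type":"array","items":{"type":"array","items":{"type":"number"}}},"grip_force":{"type":"number"}},"required":["series"]}

```bash
ls; mkdir -p pics
python3 - <<'E'
from rig import *
import cv2,numpy as np
print(get_obs())
for n in ["scene","side","wrist"]:
    c=camera(n); cv2.imwrite(f"pics/{n}0.png",c["img"][:,:,::-1]); np.savez(f"pics/{n}0.npz",**c)
    print(n,c["camera_matrix"].tolist(),c["rvec"],c["tvec"])
E
```

```text
pics
{'time': 0.0, 'q': array([-1.78499851e-01,  5.28477601e-01,  1.43391456e+00,  6.48605130e-06,
        1.18137096e+00, -1.78498333e-01]), 'joint_velocities': array([ 4.49072130e-04, -2.40666225e-03, -5.18597658e-04, -8.61368590e-05,
        7.79260003e-04, -1.44828212e-03]), 'joint_torque': array([-5.45745443e-04, -4.40045428e+01, -1.76593530e+01,  6.32597599e-02,
        5.83207863e-02, -1.53719384e-04]), 'position': array([6.24183289e-01, 1.79008667e-04, 1.82460796e-01]), 'tool_rot': array([-0.70696803,  0.00075621,  0.0007534 ,  0.7072447 ]), 'ft_force': array([-0.43276396,  0.24370698, -0.0472855 ]), 'moment': array([-0.04176154,  0.04101232, -0.03087242]), 'grip_width': 0.08705742105326005}
scene [[560.8571295298458, 0.0, 323.58040134721864], [0.0, 560.8571295298458, 236.7101992808629], [0.0, 0.0, 1.0]] [ 2.33643457  1.6841367  -0.26624737] [-0.20216101 -0.47963941  1.68969807]
side [[481.49020281783856, 0.0, 315.2734826470262], [0.0, 481.49020281783856, 240.37788981181617], [0.0, 0.0, 1.0]] [ 2.36723494 -0.06631614  0.04006341] [-0.60444354  0.14054109  1.35928481]
wrist [[389.9784914079687, 0.0, 321.79947515419616], [0.0, 389.9784914079687, 244.22831254963972], [0.0, 0.0, 1.0]] [-2.87998559e+00 -8.94293074e-04  4.33863546e-03] [-0.6237743  -0.0313152   0.38980602]
```

View pics/scene0.png

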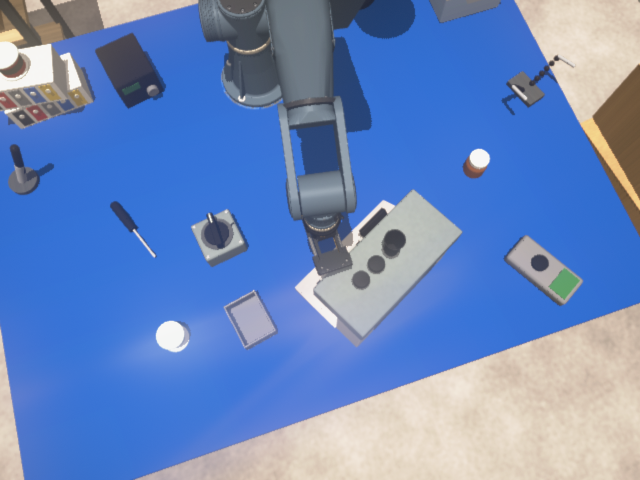

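View pics/side0.png

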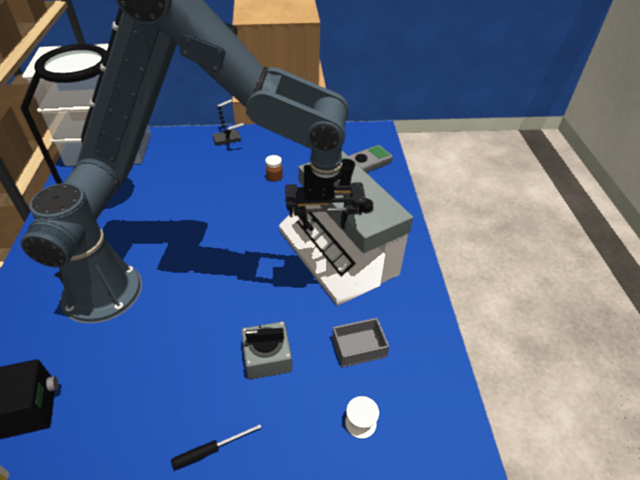

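View pics/wrist0.png

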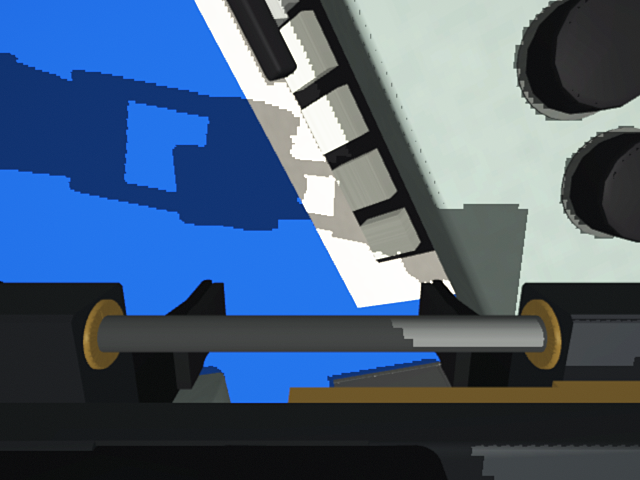

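The scene picture shows the console (duct corners around (413,192), (461,233), (360,342), (315,290)). The horn is at (395,241), two caps are at (376,264) and (361,280), and the grip is at (373,222). The isolator is at (218,237). Next I'll fit the poses from depth.

```bash
cat > h.py <<'E'
import numpy as np,cv2
def cloud(c):
    d=c["depth"].astype(float);K=c["camera_matrix"];R=cv2.Rodrigues(c["rvec"])[0];t=np.ravel(c["tvec"])
    v,u=np.mgrid[:480,:640]
    P=np.stack([(u-K[0,2])/K[0,0]*d,(v-K[1,2])/K[1,1]*d,d],-1)
    W=(P-t)@R; W[d==0]=np.nan
    return W
def proj(c,X):
    return cv2.projectPoints(np.array(X,float).reshape(-1,3),c["rvec"],c["tvec"],c["camera_matrix"],None)[0].reshape(-1,2)
E
python3 - <<'E'
from h import *
for n in ["scene","side"]:
    c=np.load(f"pics/{n}0.npz"); W=cloud(c); z=W[...,2]
    print(n)
    R=(W[...,0]>.3)&(W[...,0]<1.1)&(abs(W[...,1])<.5)
    for nm,lo,hi in [("duct",.226,.238),("iso top",.065,.075),("handle",.112,.124),("horn",.30,.32),("cap",.246,.258),("bin",.045,.055),("jar",.07,.08)]:
        m=(R&(z>lo)&(z<hi)).astype(np.uint8)
        k,l,s,_=cv2.connectedComponentsWithStats(m)
        for i in range(1,k):
            if s[i,4]<25: continue
            p=W[l==i]; r=cv2.minAreaRect(p[:,:2].astype(np.float32)*1000)
            print(nm,s[i,:].tolist(),"mean",p.mean(0).round(4),"rect",np.round(r[0],1),np.round(r[1],1),round(r[2],2))
E
python3 - <<'E'
import cv2
i=cv2.imread('pics/scene0.png')[180:360,180:480]
cv2.imwrite('pics/crop1.png',cv2.resize(i,(800,480),interpolation=cv2.INTER_CUBIC))
E
```

```text
scene
duct [313, 189, 149, 148, 8416] mean [0.7172 0.1302 0.2332] rect [710.8 133. ] [154.8 341.1] 27.26
iso top [469, 162, 15, 7, 29] mean [0.5007 0.4811 0.0695] rect [501.  481.7] [39.6 12.2] 44.79
iso top [191, 209, 53, 52, 887] mean [ 0.4742 -0.2357  0.0706] rect [ 468.4 -235.8] [110.9 109.8] 8.1
iso top [308, 294, 12, 15, 31] mean [ 0.7105 -0.0524  0.0703] rect [716.8 -48.5] [42.  12.8] 21.76
handle [359, 208, 27, 27, 197] mean [0.5765 0.1506 0.1172] rect [576.2 152.4] [20.1 88.3] 27.17
handle [206, 212, 16, 34, 211] mean [ 0.4687 -0.2359  0.1185] rect [ 467.6 -236. ] [92.4 16.3] 1.6
horn [336, 229, 12, 23, 58] mean [0.6617 0.0336 0.3128] rect [656.6  32.7] [55.2  8.7] 6.13
horn [384, 229, 22, 22, 166] mean [0.6871 0.1475 0.31  ] rect [690.4 144.8] [45.3 46.7] 70.68
horn [306, 232, 13, 41, 141] mean [ 0.6561 -0.0289  0.3112] rect [660.2 -28.8] [12.7 91.2] 87.5
horn [322, 248, 17, 10, 86] mean [0.6768 0.003  0.3162] rect [677.5   3. ] [12.1 36.4] 1.82
cap [368, 255, 17, 17, 215] mean [0.7143 0.0997 0.2531] rect [713.9  99.8] [37.  36.4] 62.18
cap [353, 271, 17, 16, 220] mean [0.7
[... 2585 characters left out ...]
] rect [ 704.8 -223.1] [120.5  93.2] 10.77
bin [246, 361, 46, 10, 97] mean [ 0.4774 -0.2931  0.0498] rect [ 477.1 -293. ] [107.3   6.8] 7.03
jar [266, 158, 15, 7, 70] mean [0.4877 0.4848 0.0737] rect [486.9 482.3] [34.4 48.9] 88.65
jar [307, 229, 16, 10, 54] mean [0.6066 0.1178 0.0762] rect [604.2 118.8] [27.1 48.4] 63.31
jar [316, 239, 16, 10, 53] mean [0.6293 0.0747 0.0767] rect [629.4  73.8] [24.9 46.7] 63.4
jar [325, 250, 17, 11, 53] mean [0.6543 0.0283 0.0761] rect [652.1  28.8] [24.8 47.6] 57.84
jar [334, 257, 70, 24, 252] mean [ 0.7303 -0.0253  0.0752] rect [757.8 -23.5] [197.7  69.4] 3.53
jar [247, 340, 37, 21, 243] mean [ 0.4722 -0.2648  0.0736] rect [ 469.9 -264.4] [86.4 50. ] 3.07
```

View pics/crop1.png

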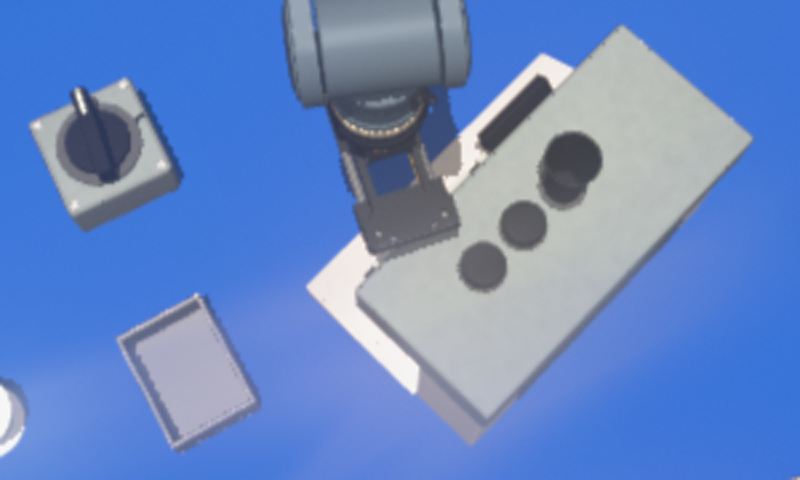

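```bash
cat >> h.py <<'E'
yaw=np.deg2rad(27.25); O=np.array([.7108,.1330])-.0325*np.array([np.cos(yaw),np.sin(yaw)])
def Rz(a): return np.array([[np.cos(a),-np.sin(a),0],[np.sin(a),np.cos(a),0],[0,0,1]])
Rc=Rz(yaw)
a=np.deg2rad(35)
# panel frame: s up slope, y, n normal; origin at panel (x=-115,z=30) 
Rp=np.array([[np.cos(a),0,-np.sin(a)],[0,1,0],[np.sin(a),0,np.cos(a)]])
p0=np.array([-.115,0,.030])
def w2c(W): return (W-np.array([O[0],O[1],0]))@Rc
def w2p(W): return (w2c(W)-p0)@Rp
def p2w(P): return (np.array(P)@Rp.T+p0)@Rc.T+np.array([O[0],O[1],0])
E
python3 - <<'E'
from h import *
for n in ["scene","side","wrist"]:
    c=np.load(f"pics/{n}0.npz"); W=cloud(c); P=w2p(W); s,y,nn=np.moveaxis(P,-1,0)
    print(n)
    b=(s>0)&(s<.177)&(abs(y)<.17)
    m=b&(abs(nn)<.004); print("panel n",m.sum(),np.nanmedian(nn[m]))
    m=b&(nn>.012)&(nn<.020)&(abs(y)<.118)&(s>.02)&(s<.1); print("railtop",m.sum(),np.nanmedian(nn[m]),np.percentile(s[m],[2,5,50,95,98]).round(4) if m.sum() else 0)
    m=b&(nn>.045)&(nn<.058)&(s<.1)&(y>.02)&(y<.14); print("griptop",m.sum())
    if m.sum()>10: print(np.nanmedian(nn[m]),np.percentile(s[m],[0,2,10,50,90,98,100]).round(4),np.percentile(y[m],[0,2,50,98,100]).round(4))
    m=b&(nn>.029)&(nn<.058)&(s<.1)&(y>.02)&(y<.14); 
    if m.sum()>10: print("gripall",m.sum(),np.percentile(nn[m],[1,50,99]),np.percentile(s[m],[0,2,10,50,90,98,100]).round(4),np.percentile(y[m],[0,2,50,98,100]).round(4))
E
```

```text
scene
panel n 851 0.0010974615815985548
railtop 65 0.017150996763402458 [0.0548 0.0553 0.061  0.0671 0.0676]
griptop 199
0.05204520800114357 [0.0648 0.0674 0.0713 0.0789 0.0841 0.086  0.0874] [0.0347 0.0353 0.0773 0.1213 0.123 ]
gripall 306 [0.03271698 0.04869352 0.0565369 ] [0.0648 0.0678 0.073  0.0808 0.0841 0.086  0.0886] [0.0347 0.0353 0.0778 0.1214 0.1235]
side
panel n 2856 -0.0010776866897062613
railtop 438 0.01458484655214404 [0.0579 0.0588 0.0756 0.0916 0.0927]
griptop 41
0.04970580939821316 [0.0688 0.0688 0.0697 0.0748 0.0811 0.0821 0.0824] [0.0293 0.0299 0.0448 0.0882 0.0903]
gripall 62 [0.03162326 0.0483761  0.053022  ] [0.0676 0.0688 0.0697 0.0753 0.0817 0.0822 0.0824] [0.0293 0.0297 0.0417 0.0886 0.0903]
wrist
panel n 20859 -0.0005017266384276192
railtop 8085 0.015036511885469526 [0.0576 0.0591 0.0783 0.0923 0.0927]
griptop 1873
0.050516028303680474 [0.0674 0.0688 0.0706 0.0771 0.0814 0.0819 0.083 ] [0.032  0.033  0.0571 0.0814 0.0861]
gripall 2908 [0.03092537 0.04924691 0.05208154] [0.0674 0.0691 0.0715 0.0803 0.0817 0.0821 0.083 ] [0.032  0.0324 0.0564 0.0805 0.0861]
```

Run:
```python
from h import *
for n in ["wrist","side"]:
    c=np.load(f"pics/{n}0.npz"); W=cloud(c); P=w2p(W); s,y,nn=np.moveaxis(P,-1,0)
    m=(s>.062)&(s<.088)&(nn>.0125)&(nn<.019)&(abs(y)<.13)
    h,e=np.histogram(y[m],np.arange(-.13,.131,.001))
    f=h>h.max()*.15; d=np.diff(f.astype(int)); print(n,[(round(e[i+1]*1000),d[i]) for i in np.flatnonzero(d)])
    print("grip end y", np.percentile(y[(nn>.03)&(nn<.06)&(s>.06)&(s<.09)&(y>0)&(y<.14)],[0,1,3,5]).round(4))
for n in ["scene","side","wrist"]:
    c=np.load(f"pics/{n}0.npz")
    I=c["img"][:,:,::-1].copy()
    for y in (.02,-.03,-.08):
        q=proj(c,p2w([[.057,y-.007,.016],[.057,y+.007,.016],[.093,y+.007,.016],[.093,y-.007,.016]]))
        cv2.polylines(I,[np.round(q*16).astype(np.int32)],True,(0,0,255),1,cv2.LINE_AA,4)
    q=proj(c,p2w([[.068,.125,.052],[.068,.035,.052],[.082,.035,.052],[.082,.125,.052]]))
    cv2.polylines(I,[np.round(q*16).astype(np.int32)],True,(0,255,0),1,cv2.LINE_AA,4)
    if n=="wrist": cv2.imwrite("pics/ov_wrist.png",I)
    elif n=="side": cv2.imwrite("pics/ov_side.png",cv2.resize(I[140:310,260:430],None,fx=3.5,fy=3.5))
```

```text
wrist [(-121, np.int64(1)), (-89, np.int64(-1)), (-76, np.int64(1)), (-39, np.int64(-1)), (-26, np.int64(1)), (11, np.int64(-1)), (24, np.int64(1)), (64, np.int64(-1)), (65, np.int64(1)), (68, np.int64(-1)), (69, np.int64(1)), (78, np.int64(-1))]
grip end y [0.032  0.0322 0.0327 0.0336]
side [(-125, np.int64(1)), (-124, np.int64(-1)), (-123, np.int64(1)), (-116, np.int64(-1)), (-115, np.int64(1)), (-105, np.int64(-1)), (-104, np.int64(1)), (-103, np.int64(-1)), (-102, np.int64(1)), (-91, np.int64(-1)), (-81, np.int64(1)), (-79, np.int64(-1)), (-78, np.int64(1)), (-68, np.int64(-1)), (-66, np.int64(1)), (-52, np.int64(-1)), (-51, np.int64(1)), (-47, np.int64(-1)), (-46, np.int64(1)), (-40, np.int64(-1)), (-28, np.int64(1)), (-20, np.int64(-1)), (-19, np.int64(1)), (-18, np.int64(-1)), (-17, np.int64(1)), (-13, np.int64(-1)), (-12, np.int64(1)), (-6, np.int64(-1)), (-5, np.int64(1)), (-3, np.int64(-1)), (-2, np.int64(1)), (5, np.int64(-1)), (6, np.int64(1)), (8, np.int64(-1)), (9, np.int64(1)), (10, np.int64(-1)), (20, np.int64(1)), (23, np.int64(-1)), (24, np.int64(1)), (26, np.int64(-1)), (27, np.int64(1)), (28, np.int64(-1)), (29, np.int64(1)), (33, np.int64(-1)), (34, np.int64(1)), (39, np.int64(-1)), (40, np.int64(1)), (41, np.int64(-1)), (43, np.int64(1)), (44, np.int64(-1)), (45, np.int64(1)), (50, np.int64(-1)), (52, np.int64(1)), (53, np.int64(-1)), (54, np.int64(1)), (55, np.int64(-1)), (56, np.int64(1)), (59, np.int64(-1)), (61, np.int64(1)), (62, np.int64(-1)), (69, np.int64(1)), (70, np.int64(-1)), (72, np.int64(1)), (73, np.int64(-1)), (75, np.int64(1)), (77, np.int64(-1)), (78, np.int64(1)), (80, np.int64(-1)), (82, np.int64(1)), (83, np.int64(-1)), (91, np.int64(1)), (93, np.int64(-1)), (94, np.int64(1)), (95, np.int64(-1)), (97, np.int64(1)), (98, np.int64(-1)), (100, np.int64(1)), (101, np.int64(-1)), (102, np.int64(1)), (103, np.int64(-1))]
grip end y [0.0293 0.0295 0.03   0.0303]
```

View pics/ov_wrist.png

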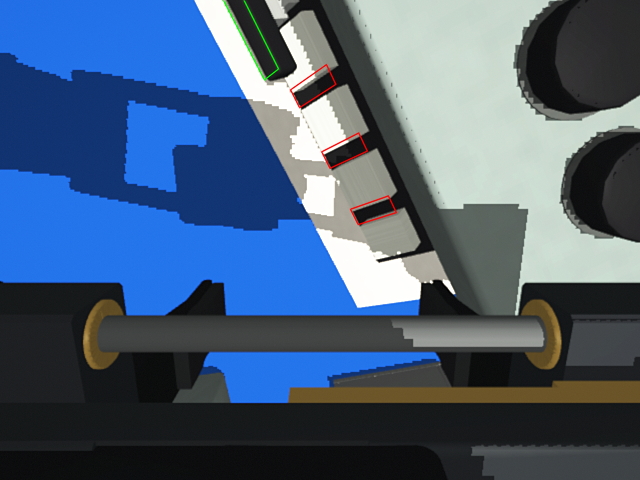

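View pics/ov_side.png

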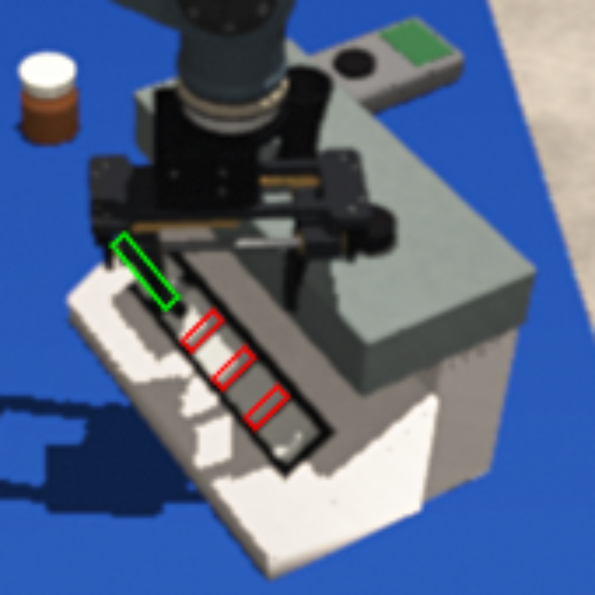

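```bash
python3 - <<'E'
from h import *
pts=[]
for n in ["scene","side"]:
    W=cloud(np.load(f"pics/{n}0.npz")).reshape(-1,3); pts.append(W)
W=np.vstack(pts); T=W-np.array([.6242,0,.1825])
T=T[(abs(T[:,0])<.16)&(abs(T[:,1])<.12)]
T=T[(w2p(T+np.array([.6242,0,.1825]))[:,2]>.06)]
for z in np.arange(0,.3,.01):
    m=(T[:,2]>z)&(T[:,2]<z+.01)
    t=T[m]
    # exclude duct/horn region (console x>-.05)
    cx=w2c(t+np.array([.6242,0,.1825])); k=~((cx[:,0]>-.055)&(cx[:,2]<.32)); t=t[k]
    if len(t)>3: print(round(z,3),len(t),(t.min(0)*1000).round(),(t.max(0)*1000).round())
E
python3 - <<'E'
import cv2
i=cv2.imread('pics/side0.png')[130:260,260:400]
cv2.imwrite('pics/crop2.png',cv2.resize(i,None,fx=4.5,fy=4.5,interpolation=cv2.INTER_CUBIC))
E
```

```text
0.03 6 [-50. -12.  38.] [52. -9. 40.]
0.04 20 [-50. -13.  40.] [52. -3. 50.]
0.05 21 [-50. -14.  51.] [53. -0. 60.]
0.06 31 [-52. -13.  60.] [56.  9. 70.]
0.07 28 [-55. -14.  71.] [57. -5. 80.]
0.08 37 [-57. -16.  80.] [57.  4. 90.]
0.09 5 [ 49. -13.  90.] [51. -6. 97.]
0.1 4 [ 49.  -4. 105.] [ 50.   4. 108.]
0.11 82 [-84. -41. 110.] [ 76.  29. 120.]
0.12 381 [-84. -44. 120.] [ 76.  35. 130.]
0.13 323 [-91. -41. 130.] [ 94.  33. 140.]
0.14 722 [-94. -42. 140.] [ 96.  40. 150.]
0.15 1124 [-95. -40. 150.] [ 94.  38. 160.]
0.16 112 [-49. -28. 160.] [ 16.  26. 170.]
0.17 95 [-49. -25. 170.] [ 18.  -6. 180.]
0.18 61 [-49. -27. 180.] [ 18.  -7. 188.]
0.19 28 [-49. -38. 191.] [ 16.  16. 200.]
0.2 249 [-49. -40. 200.] [ 33.  37. 210.]
0.21 318 [-48. -40. 210.] [ 38.  37. 220.]
0.22 138 [-30. -36. 220.] [ 37.  35. 228.]
0.23 112 [-33. -38. 230.] [ 35.  27. 240.]
0.24 179 [-33. -39. 240.] [ 35.  29. 250.]
0.25 213 [-33. -38. 250.] [ 35.  26. 260.]
0.26 164 [-31. -37. 260.] [ 34.  21. 270.]
0.27 167 [-31. -36. 270.] [ 33.  33. 280.]
0.28 160 [-29. -36. 280.] [ 35.  35. 290.]
0.29 21 [ 23. -24. 290.] [ 34.  27. 300.]
```

View pics/crop2.png

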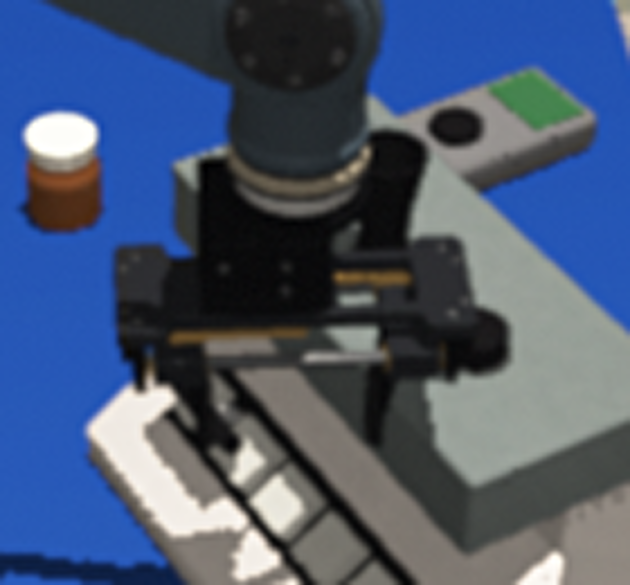

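```bash
cat >> h.py <<'E'
from scipy.spatial.transform import Rotation as Ro
YS=-.0025  # y shift seen by wrist camera
Rtool=np.column_stack([Rc@Rp@[1,0,0],-(Rc@Rp@[0,0,1]),Rc@[0,1,0]])
Rdown=np.column_stack([[1,0,0],[0,0,-1],[0,1,0]]).astype(float)
def panelpose(s,y,n): return p2w([s,y+YS,n]),Rtool
def row(cur,tgt):
    p0_,R0=cur;p1,R1=tgt
    return np.r_[(R0.T@(np.array(p1)-p0_)*1000).round(1),Ro.from_matrix(R0.T@R1).as_rotvec().round(4)]
E
python3 - <<'E'
from h import *
cur=(np.array([.625,0,.183]),Rdown)
for n in (.106,.066,.025):
    t=panelpose(.075,.080,n); print(n,t[0].round(4),row(cur,t).tolist(), Ro.from_matrix(t[1]).as_quat().round(4))
t=panelpose(.075,.080,.106)
print(row(t,panelpose(.075,.080,.025)))
E
```

```text
0.106 [0.5448 0.1347 0.1598] [-80.2, 23.2, 134.7, 0.1452, -0.4606, -0.5992] [-0.6053 -0.3655 -0.0478  0.7055]
0.066 [0.5651 0.1452 0.1271] [-59.9, 55.9, 145.2, 0.1452, -0.4606, -0.5992] [-0.6053 -0.3655 -0.0478  0.7055]
0.025 [0.5861 0.1559 0.0935] [-38.9, 89.5, 155.9, 0.1452, -0.4606, -0.5992] [-0.6053 -0.3655 -0.0478  0.7055]
[ 0. 81. -0.  0.  0.  0.]
```

{"fn": "jog_arm", "kwargs": {"series": [[-60, -20, 0, 0, 0, 0, 0], [-110, -40, 0, 0.05, -0.15, -0.2, 0], [-120, -40, 40, 0.1, -0.3, -0.4, 0], [-110, -30, 90, 0.145, -0.46, -0.6, 0], [-90, 0, 125, 0.1452, -0.4606, -0.5992, 0], [-80.2, 23.2, 134.7, 0.1452, -0.4606, -0.5992, 0], [-80.2, 23.2, 134.7, 0.1452, -0.4606, -0.5992, 0], [-80.2, 23.2, 134.7, 0.1452, -0.4606, -0.5992, 0], [-80.2, 23.2, 134.7, 0.1452, -0.4606, -0.5992, 0]]}}

```text
time: 1.27
position: [0.545, 0.1348, 0.1605]
tool_rot: [-0.605, -0.365, -0.048, 0.706]
ft_force: [0.2, 0.2, 0.2]
grip_width: 0.0432
```

Run:
```python
from rig import *
import cv2,numpy as np
from h import *
o=get_obs(); print(o['time'],o['position'],o['tool_rot'],o['q'],o['grip_width'],o['ft_force'])
for n in ["side","wrist"]:
    c=camera(n); cv2.imwrite(f"pics/{n}1.png",c["img"][:,:,::-1]); np.savez(f"pics/{n}1.npz",**c)
W=cloud(c); P=w2p(W); s,y,nn=np.moveaxis(P,-1,0)
for yr in (.0,):
    m=(s>.062)&(s<.088)&(nn>.0125)&(nn<.019)&(abs(y)<.13)
    h,e=np.histogram(y[m],np.arange(-.13,.131,.001))
    f=h>h.max()*.1; d=np.diff(f.astype(int)); print([(round(e[i+1]*1000),int(d[i])) for i in np.flatnonzero(d)])
m=(nn>.03)&(nn<.06)&(s>.055)&(s<.098)&(y>.01)&(y<.14)
print(m.sum(),np.percentile(y[m],[0,1,99,100]),np.percentile(s[m],[1,99]),np.percentile(nn[m],[1,50,99]))
```

```text
1.275 [0.54497679 0.13475174 0.16053447] [-0.60518959 -0.36541052 -0.04781336  0.70564481] [-0.18403199  0.36353556  2.12880791  1.20587306  0.38607952 -1.74537722] 0.04319170304625821 [0.19641485 0.24831987 0.22024809]
[(-57, 1), (-39, -1), (-26, 1), (-24, -1), (9, 1), (11, -1), (24, 1), (64, -1), (72, 1), (83, -1), (91, 1), (116, -1)]
2597 [0.0329495  0.03448171 0.12213705 0.1222959 ] [0.06754704 0.08124857] [0.04063095 0.05036276 0.0520916 ]
```

View pics/wrist1.png

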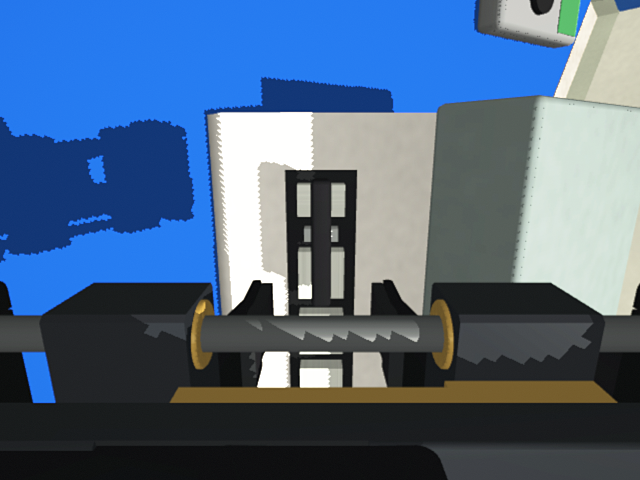

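View pics/side1.png

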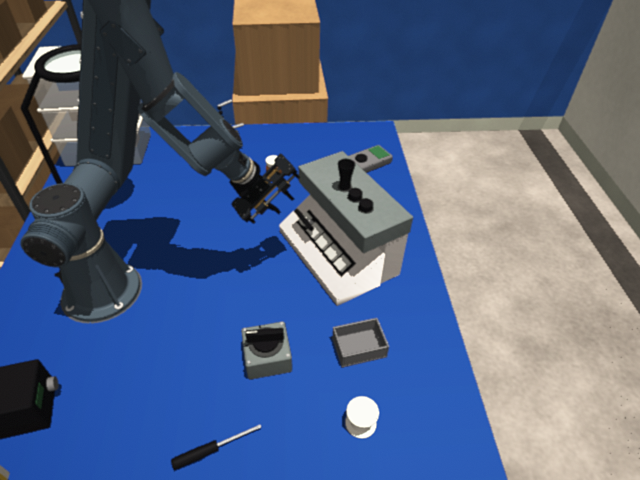

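The slide grip (column ~322) lies between the fingers (265–375), and the grip-to-horn-notch distance measures about 60 mm. Now I'll descend.

{"fn": "jog_arm", "kwargs": {"series": [[0, 15, 0, 0, 0, 0, 0], [0, 30, 0, 0, 0, 0, 0], [0, 45, 0, 0, 0, 0, 0], [0, 55, 0, 0, 0, 0, 0], [0, 55, 0, 0, 0, 0, 0]], "grip_force": 20}}

```text
time: 2.0
position: [0.5736, 0.1491, 0.1158]
tool_rot: [-0.605, -0.366, -0.048, 0.705]
ft_force: [0.9, 0.2, 0.3]
grip_width: 0.0437
```

Run:
```python
from rig import *
import cv2,numpy as np
from h import *
o=get_obs(); print(o['time'],w2p(o['position']),o['ft_force'])
for n in ["scene","side"]:
    c=camera(n); i=c["img"][:,:,::-1]; cv2.imwrite(f"pics/{n}2.png",cv2.resize(i[130:290,230:440] if n=="side" else i[170:330,280:490],None,fx=3.5,fy=3.5,interpolation=cv2.INTER_CUBIC))
```

```text
2.0 [0.07618069 0.07715957 0.05136569] [0.90045197 0.22417317 0.25119893]
```

View pics/side2.png

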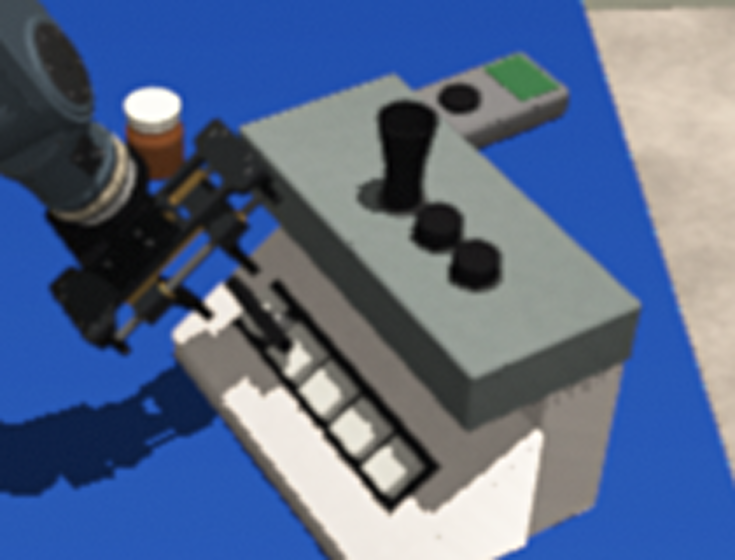

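View pics/scene2.png

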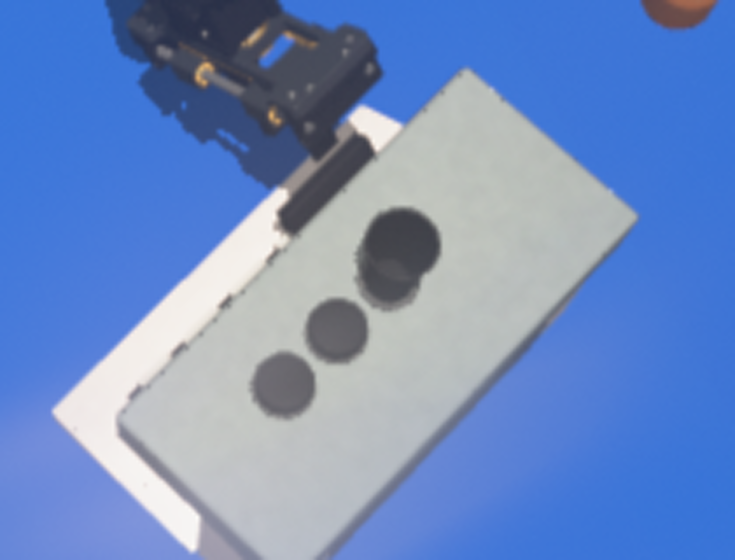

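{"fn": "jog_arm", "kwargs": {"series": [[0, 9, 0, 0, 0, 0, 0], [0, 18, 0, 0, 0, 0, 0], [0, 26, 0, 0, 0, 0, 0], [0, 26, 0, 0, 0, 0, 0]]}}

```text
time: 2.6
position: [0.5863, 0.1559, 0.0943]
tool_rot: [-0.605, -0.366, -0.048, 0.705]
ft_force: [-0.7, 0.5, 0.5]
grip_width: 0.0438
```

Run:
```python
from rig import *
import cv2,numpy as np
from h import *
o=get_obs(); print(o['time'],w2p(o['position']),o['ft_force'])
for n in ["side"]:
    c=camera(n); i=c["img"][:,:,::-1]; cv2.imwrite(f"pics/{n}3.png",cv2.resize(i[130:290,230:440],None,fx=3.5,fy=3.5,interpolation=cv2.INTER_CUBIC))
```

```text
2.6 [0.07566933 0.07734106 0.02556121] [-0.66920742  0.51496013  0.50114292]
```

View pics/side3.png

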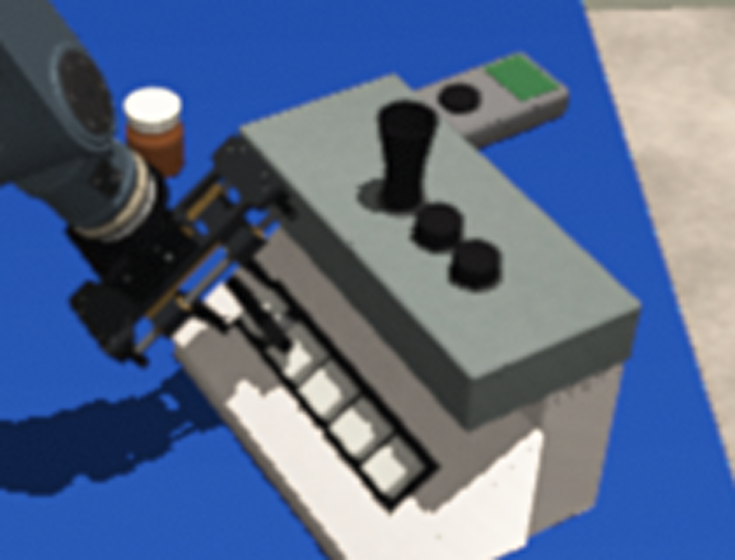

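{"fn": "jog_arm", "kwargs": {"series": [[0, 0, 0, 0, 0, 0, 1], [0, 0, 0, 0, 0, 0, 1], [0, 0, 0, 0, 0, 0, 1], [0, 0, 0, 0, 0, 0, 1], [0, 0, 0, 0, 0, 0, 1], [0, 0, 0, 0, 0, 0, 1]], "grip_force": 25}}

```text
time: 3.4
position: [0.5861, 0.156, 0.0938]
tool_rot: [-0.605, -0.365, -0.048, 0.706]
ft_force: [0.5, 0.1, 0.6]
grip_width: 0.0009
```

The fingers shut on nothing, so I need to look.

Run:
```python
from rig import *
import cv2,numpy as np
from h import *
o=get_obs(); print(o['time'],o['position'],w2p(o['position']),o['ft_force'])
for n in ["side","wrist","scene"]:
    c=camera(n); i=c["img"][:,:,::-1].copy();np.savez(f"pics/{n}4.npz",**c)
    q=proj(c,[o['position'],p2w([.075,.0775,.041])]); print(n,q)
    if n=="wrist": cv2.imwrite("pics/wrist4.png",i)
    else:
        u,v=q[0]; u=int(u);v=int(v)
        cv2.imwrite(f"pics/{n}4.png",cv2.resize(i[v-70:v+70,u-90:u+90],None,fx=4.2,fy=4.2,interpolation=cv2.INTER_CUBIC))
```

```text
3.4 [0.58605135 0.15601715 0.09384434] [0.07523055 0.07758179 0.02526255] [0.53996966 0.11292627 0.58151974]
side [[305.87030078 220.93739252]
 [303.14921606 218.87819851]]
wrist [[322.89121079 274.42815242]
 [322.47345431 284.98868569]]
scene [[374.29019198 226.68922829]
 [372.03764094 222.72405235]]
```

View pics/side4.png

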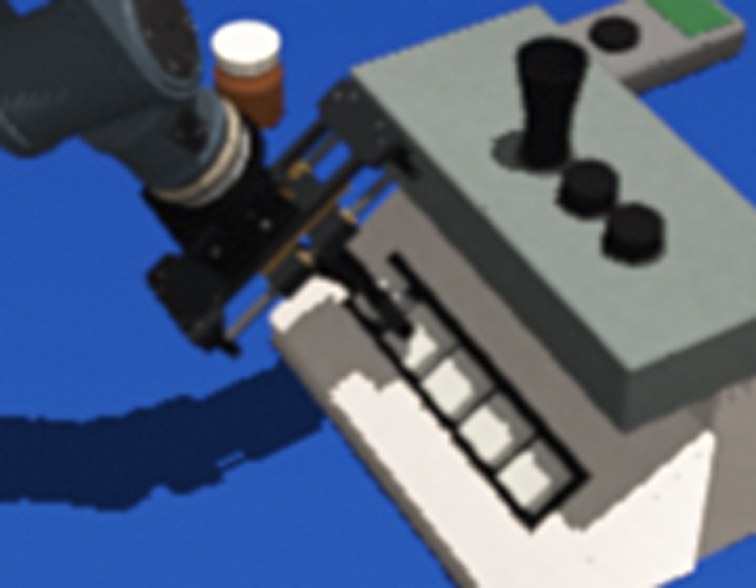

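View pics/wrist4.png

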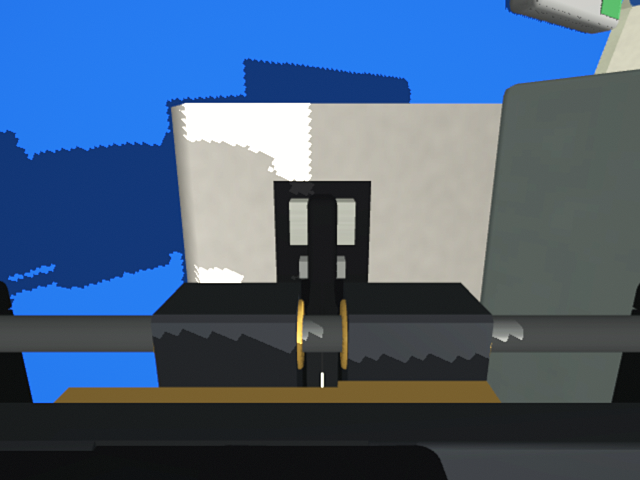

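View pics/scene4.png

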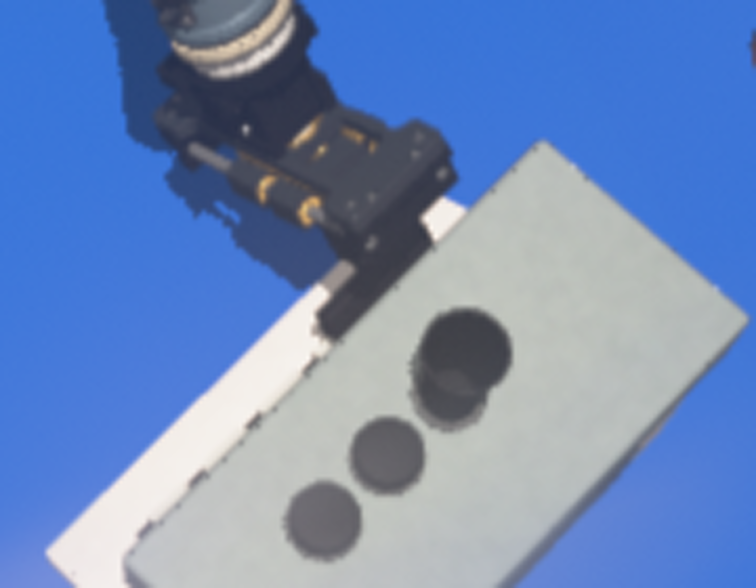

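Run:
```python
from h import *
c=np.load("pics/side4.npz")
tcp=np.array([.0757,.0773,.0256])
for nm,p in [("tcp",tcp),("lowtip",tcp+[-.0215,0,0]),("uptip",tcp+[.0215,0,0]),("n+30",tcp+[0,0,.03]),("y+30",tcp+[0,.03,0]),("s+30",tcp+[.03,0,0]),("grip-",[.075,.0325,.041]),("grip+",[.075,.1225,.041])]:
    q=proj(c,p2w(p))[0]; print(nm,q.round(1),"crop3",((q-[230,130])*3.5).round(), "crop4",((q-[215,150])*4.2).round())
# wrist cloud: finger geometry in tool frame, wrist4 & wrist1
for k in ("1","4"):
    c=np.load(f"pics/wrist{k}.npz"); W=cloud(c)
    pos=np.array([.54497679,.13475174,.16053447]) if k=="1" else np.array([.58605,.15602,.09384])
    T=(W-pos)@Rtool*1000
    for (u,v) in [(265,290),(378,290),(262,300),(385,300),(255,310),(322,250),(322,230),(322,300),(322,380),(312,300),(335,300)]:
        print(k,u,v,T[v,u].round(1),(w2p(W[v,u])*1000).round(1))
    # camera pose in tool
    R=cv2.Rodrigues(c["rvec"])[0]; C=-R.T@c["tvec"]; print("cam",((C-pos)@Rtool*1000).round(1))
```

```text
tcp [306.  220.8] crop3 [266. 318.] crop4 [382. 298.]
lowtip [300.9 225.9] crop3 [248. 336.] crop4 [361. 319.]
uptip [311.1 215.8] crop3 [284. 300.] crop4 [404. 276.]
n+30 [300.8 216.7] crop3 [248. 304.] crop4 [360. 280.]
y+30 [301.  214.9] crop3 [248. 297.] crop4 [361. 273.]
s+30 [313.1 213.7] crop3 [291. 293.] crop4 [412. 268.]
grip- [310.9 228.1] crop3 [283. 343.] crop4 [403. 328.]
grip+ [295.7 210. ] crop3 [230. 280.] crop4 [339. 252.]
1 265 290 [-23.9 -47.6   9.5] [ 51.7  87.  154.1]
1 378 290 [ 23.6 -46.5   9.1] [ 99.2  86.6 152.9]
1 262 300 [-23.6 -57.7   9.3] [ 52.   86.8 164.1]
1 385 300 [ 24.8 -57.7   9.3] [100.4  86.8 164.1]
1 255 310 [-25.  -66.4   9. ] [ 50.6  86.5 172.8]
1 322 250 [ 0.  56.7 -2.7] [75.6 74.8 49.7]
1 322 230 [ 0.  55.4 11.7] [75.6 89.2 51. ]
1 322 300 [  0.   55.  -38.8] [75.6 38.6 51.4]
1 322 380 [ 1.000e-01  9.120e+01 -1.278e+02] [ 75.7 -50.3  15.2]
1 312 300 [ -7.1  57.6 -39.9] [68.5 37.6 48.9]
1 335 300 [ 11.  105.1 -60.2] [86.6 17.3  1.3]
cam [-1.000e-01 -2.004e+02  7.030e+01]
4 265 290 [ -13.4 -116.9   37.4] [ 61.8 115.  142.2]
4 378 290 [  12.3 -117.5   37.6] [ 87.5 115.2 142.8]
4 262 300 [ -12.9 -124.3   38.1] [ 62.3 115.7 149.6]
4 385 300 [  12.9 -123.6   37.8] [ 88.2 115.4 148.8]
4 255 310 [ -13.8 -128.2   37.6] [ 61.4 115.2 153.4]
4 322 250 [ -0.5 -25.9  21.1] [74.8 98.7 51.2]
4 322 230 [ -0.5 -24.7  30.3] [ 74.8 107.9  49.9]
4 322 300 [ -0.5 -24.6  -4.4] [74.8 73.2 49.9]
4 322 380 [ -0.5  11.6 -73.2] [74.8  4.4 13.7]
4 312 300 [ -4.4 -57.9   9.8] [70.9 87.3 83.1]
4 335 300 [  4.6 -60.6  10.9] [79.8 88.5 85.9]
cam [  -0.3 -200.2   70.5]
```

The shut fingers sit above the grip. The wrist and side depths suggest the real tips end about 40 mm short of the reported TCP, so I'll measure that.

Run:
```python
from h import *
for k,pos,R in [("wrist0",[.6242,0,.1825],Rdown),("wrist1",[.54498,.13475,.16053],Rtool),("wrist4",[.58605,.15602,.09384],Rtool),("side1",[.54498,.13475,.16053],Rtool),("side4",[.58605,.15602,.09384],Rtool),("scene4",[.58605,.15602,.09384],Rtool)]:
    W=cloud(np.load(f"pics/{k}.npz")); T=((W-np.array(pos))@R*1000).reshape(-1,3)
    P=w2p(W).reshape(-1,3)*1000
    f=(abs(T[:,0])<65)&(abs(T[:,2])<14)&(T[:,1]>-100)&(T[:,1]<10)&(P[:,2]>56)
    t=T[f]; t=t[np.argsort(-t[:,1])]
    print(k,len(t)); print(t[:6].round(1).tolist(), np.percentile(t[:,2],[1,99]).round(1) if len(t) else '')
    for y in range(-170,-20,10):
        b=T[(T[:,1]>y)&(T[:,1]<=y+10)&(abs(T[:,0])<120)&(abs(T[:,2])<50)&(P[:,2]>56)&~((P[:,0]>138))]
        if len(b)>4 and "wrist" not in k: print(y,len(b),b.min(0).round(),b.max(0).round())
```

```text
wrist0 6431
[[63.0, 8.0, 10.6], [63.2, 6.7, 10.3], [61.1, 6.3, 13.9], [63.0, 6.1, 9.9], [63.6, 6.0, 8.8], [62.3, 5.8, 11.8]] [-9.3 13. ]
wrist1 4249
[[25.0, -37.0, 8.6], [-22.1, -37.4, -1.3], [21.7, -37.5, -2.7], [22.2, -37.8, 9.0], [21.6, -37.9, -1.6], [-22.1, -38.0, -2.0]] [-9.  11.2]
wrist4 2413
[[0.9, -36.7, 8.9], [2.7, -37.1, 9.0], [1.3, -37.2, 9.1], [4.0, -37.2, 9.1], [1.8, -37.5, 9.2], [-3.1, -37.6, 9.2]] [-8.4 11.5]
side1 114
[[28.6, -35.5, -10.5], [29.9, -36.9, 1.5], [-24.2, -38.2, -10.3], [22.9, -38.5, -10.5], [-30.1, -39.5, -8.8], [26.9, -39.5, -11.5]] [-13.7   5.9]
-170 89 [ -50. -170.  -28.] [  16. -160.   18.]
-160 280 [ -94. -160.  -40.] [  62. -150.   34.]
-150 388 [ -96. -150.  -41.] [  62. -140.   37.]
-140 216 [ -92. -140.  -42.] [  55. -130.   23.]
-130 229 [ -88. -130.  -43.] [  62. -120.   31.]
-120 72 [ -87. -120.  -43.] [  61. -110.   24.]
-100 7 [-30. -97. -17.] [-26. -90.   5.]
-90 20 [-34. -89. -14.] [ 35. -81.  -3.]
-80 24 [-34. -80. -17.] [ 33. -71.  11.]
-70 25 [-33. -70. -15.] [ 32. -60.   4.]
-60 22 [-30. -60. -16.] [ 30. -51.   6.]
-50 17 [-28. -50. -
[... 649 characters left out ...]
[  8. -62.  -2.]
-60 15 [ -9. -60. -16.] [  9. -50.  -6.]
-50 17 [ -8. -50. -15.] [  9. -40.   8.]
scene4 45
[[5.4, -30.9, 9.8], [3.7, -31.7, -3.1], [1.7, -34.7, -10.7], [9.1, -41.9, -6.5], [-8.8, -42.0, -8.2], [8.6, -44.0, -5.0]] [-10.8   4.1]
-170 122 [ -53. -170.  -23.] [  22. -160.   27.]
-160 295 [ -95. -160.  -35.] [  63. -150.   28.]
-150 118 [ -93. -150.  -36.] [  62. -140.   23.]
-140 258 [ -93. -140.  -37.] [  54. -130.   41.]
-130 144 [ -90. -130.  -36.] [  62. -120.   29.]
-120 37 [ -83. -120.  -36.] [  37. -111.  -10.]
-70 13 [-13. -70. -11.] [ 12. -60.  -7.]
-60 13 [ -7. -60.  -9.] [ 12. -50.  -4.]
-50 12 [ -9. -50.  -9.] [ 10. -42.  -5.]
-40 7 [  2. -35. -32.] [ 11. -31.  40.]
```

The true tips lie about 37 mm behind the reported TCP: wrist and side depth agree on this, and the body's start is offset by the same amount. I'll use the camera-true tips, and lean 4° more to clear the duct. Next I open, lean, then descend.

{"fn": "jog_arm", "kwargs": {"series": [[0, -12, 0, 0, 0, 0, 1], [0, -12, 0, 0, 0, -0.07, -0.1], [0, -12, 0, 0, 0, -0.07, -0.1], [0, -12, 0, 0, 0, -0.07, -0.1], [0, -12, 0, 0, 0, -0.07, -0.1], [1, 0, 0, 0, 0, -0.07, -0.1], [2, 10, 0, 0, 0, -0.07, -0.1], [2, 15, 0, 0, 0, -0.07, -0.1], [2, 15, 0, 0, 0, -0.07, -0.1]]}}

```text
time: 4.68
position: [0.5951, 0.1609, 0.0823]
tool_rot: [-0.592, -0.386, -0.072, 0.704]
ft_force: [0.1, 0.3, 1.1]
grip_width: 0.0477
```

```bash
cat > look.py <<'E'
import sys
from rig import *
from h import *
tag=sys.argv[1]
o=get_obs(); print(o['time'],"panel",(w2p(o['position'])*1000).round(1),"f",o['ft_force'].round(1),"m",o['moment'].round(2),"w",round(o['grip_width'],4), 'q',o['q'].round(2))
R=Ro.from_quat(o['tool_rot']).as_matrix()
tip=o['position']-.037*R[:,1]; print("true tip panel",(w2p(tip)*1000).round(1))
for n in sys.argv[2:]:
    c=camera(n); np.savez(f"pics/{n}{tag}.npz",**c); i=c["img"][:,:,::-1]
    if n!="wrist":
        u,v=proj(c,tip)[0].astype(int); i=cv2.resize(i[max(v-70,0):v+70,max(u-90,0):u+90],None,fx=4.2,fy=4.2,interpolation=cv2.INTER_CUBIC)
    cv2.imwrite(f"pics/{n}{tag}.png",i)
E
python3 look.py 5 side wrist
```

```text
4.675 panel [77.1 77.8  9.9] f [0.1 0.3 1.1] m [-0.17  0.37  0.  ] w 0.0477 q [-0.12  0.61  2.11  2.    0.4  -2.52]
true tip panel [74.5 77.8 46.8]
```

View pics/wrist5.png

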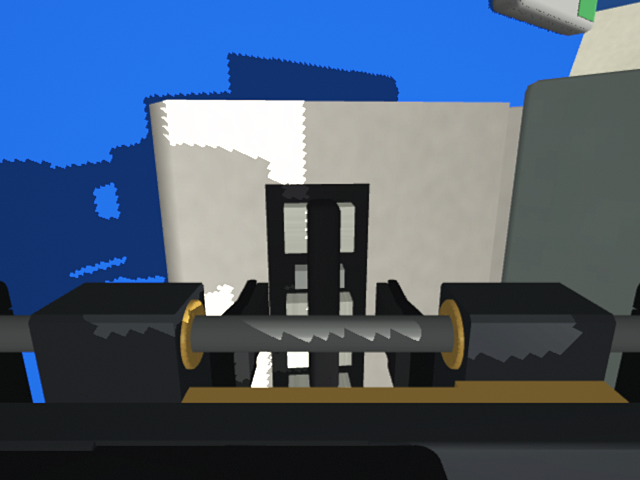

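View pics/side5.png

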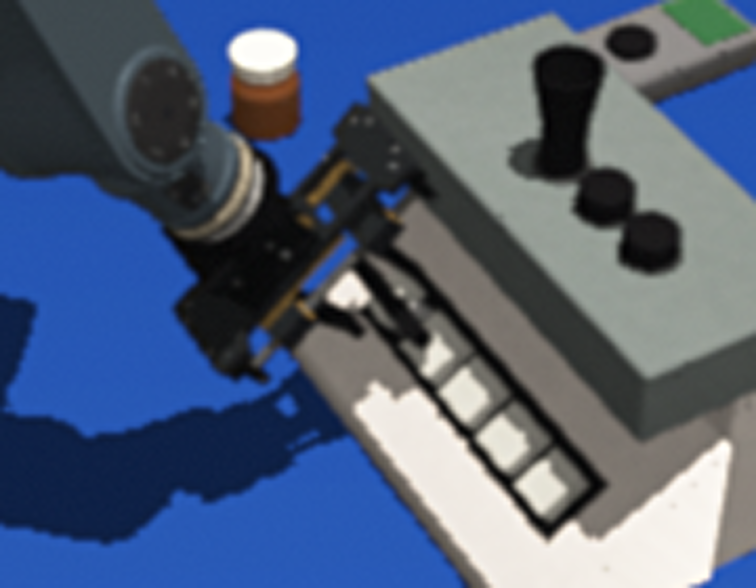

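```bash
cat > kin.py <<'E'
import numpy as np, itertools
from h import *
D=[([-.1785,.52848,1.43391,0,1.18137,-.1785],[.62418,.00018,.18246],[-.70697,.00076,.00075,.70724]),
([-.18403199,.36353556,2.12880791,1.20587306,.38607952,-1.74537722],[.54497679,.13475174,.16053447],[-.60518959,-.36541052,-.04781336,.70564481])]
def rot(q,s4,s5,s6):
    E=lambda ax,a: Ro.from_rotvec(np.array(ax)*a).as_matrix()
    A=E([0,0,1],q[0]); B=A@E([0,1,0],q[1]); C=B@E([0,1,0],q[2]); Dm=C@E([0,0,1],s4*q[3]); F=Dm@E([0,1,0],s5*q[4]); G=F@E([0,0,1],s6*q[5])
    return A,B,C,Dm,F,G
E
cat > t.py <<'E'
from kin import *
from rig import get_obs
o=get_obs(); D.append((o['q'],o['position'],o['tool_rot']))
best=[]
for s in itertools.product([1,-1],repeat=3):
    Ms=[]
    for q,p,r in D:
        G=rot(q,*s)[-1]; Ms.append(G.T@Ro.from_quat(r).as_matrix())
    e=sum(np.linalg.norm(M-Ms[0]) for M in Ms); best.append((e,s))
best.sort(); print(best[:3]); s=best[0][1]; 
M=rot(D[0][0],*s)[-1].T@Ro.from_quat(D[0][2]).as_matrix(); print(M.round(3))
A_=[];b=[]
for q,p,r in D:
    A,B,C,Dm,F,G=rot(q,*s)
    A_.append(np.column_stack([[0,0,1],B[:,2],C[:,0],C[:,2],F[:,2]])); b.append(p)
x,res,rk,sv=np.linalg.lstsq(np.vstack(A_),np.hstack(b),rcond=None); print(x.round(4),res,rk,sv.round(3)); print((np.vstack(A_)@x-np.hstack(b)).round(4))
E
python3 t.py
```

```text
[(np.float64(4.152166599461544e-05), (1, 1, 1)), (np.float64(2.700659576700858), (-1, 1, -1)), (np.float64(4.854514892495388), (1, 1, -1))]
[[-1.  0. -0.]
 [-0. -0.  1.]
 [ 0.  1.  0.]]
[0.809  0.4268 0.2374 0.527  0.5993] [0.01696415] 5 [3.216 1.976 0.776 0.349 0.165]
[-0.0235 -0.1086 -0.0247  0.037  -0.0287 -0.0068 -0.0214 -0.0179  0.0316]
```

```bash
sed -i 's/\[\[0,0,1\],B/[[0,0,1],A[:,1],B/' t.py; python3 t.py; sed 's/\[\[0,0,1\],A/[A[:,0],[0,0,1],A/' t.py > t2.py; python3 t2.py;  sed 's/,C\[:,0\]//' t.py > t3.py; python3 t3.py
```

```text
[(np.float64(4.152166599461544e-05), (1, 1, 1)), (np.float64(2.700659576700858), (-1, 1, -1)), (np.float64(4.854514892495388), (1, 1, -1))]
[[-1.  0. -0.]
 [-0. -0.  1.]
 [ 0.  1.  0.]]
[0.2742 0.111  0.588  0.1141 0.3917 0.3446] [3.66117723e-12] 6 [3.218 1.993 1.746 0.706 0.326 0.129]
[-0. -0.  0. -0.  0. -0.  0.  0. -0.]
[(np.float64(4.152166599461544e-05), (1, 1, 1)), (np.float64(2.700659576700858), (-1, 1, -1)), (np.float64(4.854514892495388), (1, 1, -1))]
[[-1.  0. -0.]
 [-0. -0.  1.]
 [ 0.  1.  0.]]
[0.     0.2742 0.111  0.588  0.1141 0.3917 0.3446] [4.27472096e-13] 7 [3.222 2.606 1.764 0.706 0.425 0.141 0.126]
[ 0. -0.  0. -0.  0. -0.  0. -0.  0.]
[(np.float64(4.152166599461544e-05), (1, 1, 1)), (np.float64(2.700659576700858), (-1, 1, -1)), (np.float64(4.854514892495388), (1, 1, -1))]
[[-1.  0. -0.]
 [-0. -0.  1.]
 [ 0.  1.  0.]]
[0.1223 0.1305 0.5513 0.3358 0.262 ] [0.0027532] 5 [3.039 1.769 1.481 0.652 0.14 ]
[-0.0225  0.0239  0.0258  0.0048 -0.0106 -0.0051  0.0166 -0.0121 -0.0207]
```

Kinematic model fits exactly. Now I'll check the joint margins along the planned path.

```bash
cat >> kin.py <<'E'
from scipy.optimize import least_squares
X=np.array([.2742,.111,.588,.1141,.3917,.3446]); M0=np.array([[-1,0,0],[0,0,1],[0,1,0]],float)
def fk(q):
    A,B,C,Dm,F,G=rot(q,1,1,1)
    return np.column_stack([[0,0,1],A[:,1],B[:,2],C[:,0],C[:,2],F[:,2]])@X, G@M0
LO=np.array([-3.08,-.75,.22,-1.43,0,-2.85]);HI=np.array([3.08,2.2,2.44,4.57,2.65,2.85])
def ik(p,R,q0):
    f=lambda q:(lambda pr:np.r_[(pr[0]-p)*5,Ro.from_matrix(pr[1].T@R).as_rotvec()])(fk(q))
    s=least_squares(f,np.clip(q0,LO+.01,HI-.01),bounds=(LO,HI)); return s.x,np.linalg.norm(s.fun)
def lean(d): return Rtool@Ro.from_rotvec([0,0,-d]).as_matrix()
E
python3 - <<'E'
from kin import *
R=lean(.07)
for nm,Rx,q0 in [("same",R,[-.12,.61,2.11,2.0,.4,-2.52]),("flip",R@np.diag([-1,1,-1.]),[-.12,.61,2.11,2.0,.4,.62])]:
    q=np.array(q0)
    for s,y,n in [(77,80,10),(78.4,80,-7),(78.4,80,12),(78.4,60,12),(78.4,40,12),(78.4,20,12),(78.4,20,-7),(76,20,50),(72,20,100)]:
        q,e=ik(p2w([s/1e3,y/1e3+YS,n/1e3]),Rx,q); print(nm,(s,y,n),q.round(2),round(e,4))
E
```

```text
same (77, 80, 10) [-0.13  0.61  2.11  2.    0.4  -2.52] 0.0
same (78.4, 80, -7) [-0.11  0.65  2.09  2.06  0.4  -2.57] 0.0
same (78.4, 80, 12) [-0.13  0.61  2.11  1.99  0.4  -2.51] 0.0
same (78.4, 60, 12) [-0.17  0.61  2.1   1.9   0.41 -2.46] 0.0
same (78.4, 40, 12) [-0.21  0.61  2.08  1.82  0.42 -2.41] 0.0
same (78.4, 20, 12) [-0.24  0.62  2.06  1.74  0.43 -2.36] 0.0
same (78.4, 20, -7) [-0.23  0.66  2.04  1.81  0.43 -2.41] 0.0
same (76, 20, 50) [-0.28  0.54  2.09  1.61  0.45 -2.25] 0.0
same (72, 20, 100) [-0.34  0.42  2.13  1.41  0.48 -2.09] 0.0
flip (77, 80, 10) [-0.13  0.61  2.11  2.    0.4   0.62] 0.0
flip (78.4, 80, -7) [-0.11  0.65  2.09  2.06  0.4   0.58] 0.0
flip (78.4, 80, 12) [-0.13  0.61  2.11  1.99  0.4   0.63] 0.0
flip (78.4, 60, 12) [-0.17  0.61  2.1   1.9   0.41  0.68] 0.0
flip (78.4, 40, 12) [-0.21  0.61  2.08  1.82  0.42  0.73] 0.0
flip (78.4, 20, 12) [-0.24  0.62  2.06  1.74  0.43  0.78] 0.0
flip (78.4, 20, -7) [-0.23  0.66  2.04  1.81  0.43  0.73] 0.0
flip (76, 20, 50) [-0.28  0.54  2.09  1.61  0.45  0.89] 0.0
flip (72, 20, 100) [-0.34  0.42  2.13  1.41  0.48  1.06] 0.0
```

{"fn": "jog_arm", "kwargs": {"series": [[0, 5, 0, 0, 0, 0, -0.1], [0, 10, 0, 0, 0, 0, -0.1], [0, 14, 0, 0, 0, 0, -0.1], [0, 17, 0, 0, 0, 0, -0.1], [0, 17, 0, 0, 0, 0, -0.1]]}}

```text
time: 5.4
position: [0.6047, 0.1657, 0.0693]
tool_rot: [-0.592, -0.386, -0.072, 0.703]
ft_force: [-0.9, -0.2, 0.4]
grip_width: 0.0483
```

```bash
python3 look.py 6 side wrist
```

```text
5.4 panel [78.4 77.6 -6.9] f [-0.9 -0.2  0.4] m [-0.18  0.38 -0.05] w 0.0483 q [-0.11  0.65  2.09  2.05  0.4  -2.56]
true tip panel [75.8 77.6 30. ]
```

View pics/side6.png

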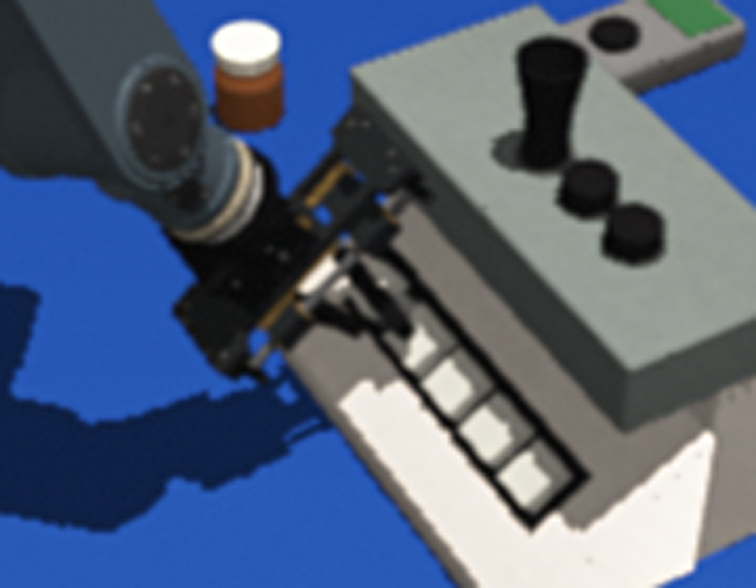

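View pics/wrist6.png

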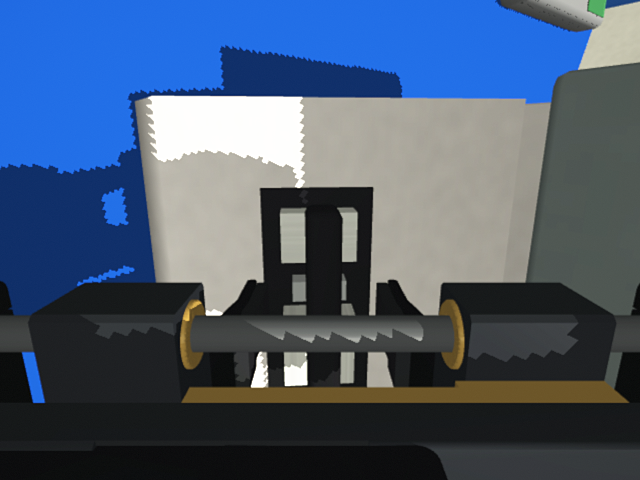

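No contact; the grip now sits between the fingers. Closing.

{"fn": "jog_arm", "kwargs": {"series": [[0, 0, 0, 0, 0, 0, 1], [0, 0, 0, 0, 0, 0, 1], [0, 0, 0, 0, 0, 0, 1], [0, 0, 0, 0, 0, 0, 1], [0, 0, 0, 0, 0, 0, 1], [0, 0, 0, 0, 0, 0, 1]], "grip_force": 25}}

```text
time: 6.25
position: [0.6046, 0.1655, 0.0695]
tool_rot: [-0.592, -0.386, -0.072, 0.703]
ft_force: [-0.8, -0.3, 1.7]
grip_width: 0.0142
```

```bash
python3 look.py 7
```

```text
6.25 panel [78.3 77.5 -6.6] f [-0.8 -0.3  1.7] m [-0.33  0.52  0.02] w 0.0142 q [-0.11  0.65  2.09  2.05  0.4  -2.56]
true tip panel [75.7 77.5 30.3]
```

{"fn": "jog_arm", "kwargs": {"series": [[0.4, -6, 0, 0, 0, 0, 1], [0.8, -12, 0, 0, 0, 0, 1], [1.3, -18.5, 0, 0, 0, 0, 1], [1.3, -18.5, 0, 0, 0, 0, 1], [1.3, -18.5, 0, 0, 0, 0, 1]]}}

```text
time: 6.88
position: [0.595, 0.1606, 0.0847]
tool_rot: [-0.592, -0.386, -0.072, 0.703]
ft_force: [1.3, -0.1, -2.7]
grip_width: 0.0148
```

```bash
python3 look.py 8 side wrist
python3 - <<'E'
from h import *
c=np.load("pics/wrist8.npz"); P=w2p(cloud(c)); s,y,nn=np.moveaxis(P,-1,0)
m=(nn>.058)&(nn<.08)&(s>.055)&(s<.098)&(y>.095)&(y<.14); print(m.sum(),np.percentile(nn[m],[5,50,95]),y[m].max())
E
```

```text
6.875 panel [78.2 77.5 12. ] f [ 1.3 -0.1 -2.7] m [-0.41  0.7  -0.04] w 0.0148 q [-0.12  0.61  2.11  1.99  0.4  -2.51]
true tip panel [75.6 77.6 48.9]
2614 [0.06559558 0.06872102 0.06989272] 0.12258213489293261
```

View pics/side8.png

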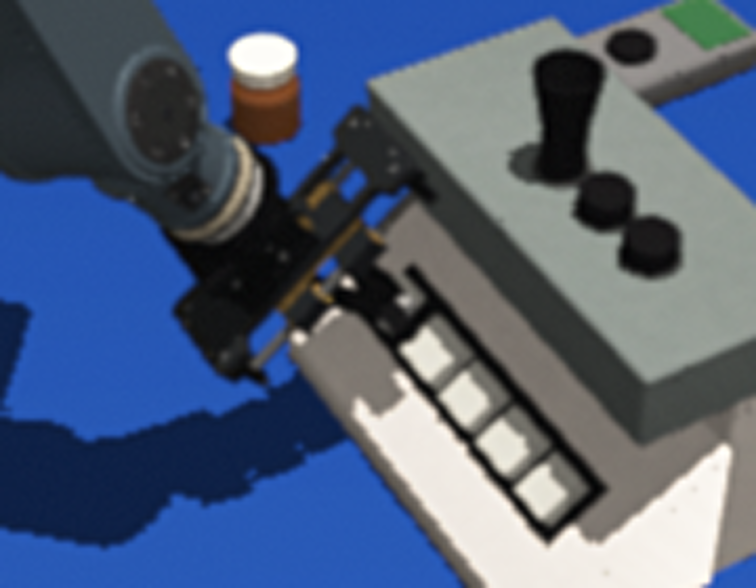

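Lifted about 18.5 mm (grip top went from n 50.5 to 69). Moving 60 mm along the rail.

{"fn": "jog_arm", "kwargs": {"series": [[0, 0, -15, 0, 0, 0, 1], [0, 0, -30, 0, 0, 0, 1], [0, 0, -45, 0, 0, 0, 1], [0, 0, -55, 0, 0, 0, 1], [0, 0, -60, 0, 0, 0, 1], [0, 0, -60, 0, 0, 0, 1], [0, 0, -60, 0, 0, 0, 1]]}}

```text
time: 7.85
position: [0.6226, 0.1073, 0.0846]
tool_rot: [-0.592, -0.386, -0.072, 0.703]
ft_force: [2.0, 0.4, -3.3]
grip_width: 0.0144
```

```bash
python3 look.py 9 side wrist
python3 - <<'E'
from h import *
c=np.load("pics/wrist9.npz"); P=w2p(cloud(c)); s,y,nn=np.moveaxis(P,-1,0)
m=(nn>.058)&(nn<.08)&(s>.06)&(s<.09)&(y>.035)&(y<.14); print(m.sum(),np.percentile(nn[m],[5,50,95]),np.percentile(y[m],[98,99,100]))
m=(s>.062)&(s<.088)&(nn>.0125)&(nn<.019)&(abs(y)<.13)
h,e=np.histogram(y[m],np.arange(-.13,.131,.001)); f=h>h.max()*.1; d=np.diff(f.astype(int)); print([(round(e[i+1]*1000),int(d[i])) for i in np.flatnonzero(d)])
E
```

```text
7.85 panel [78.3 17.6 11.8] f [ 2.   0.4 -3.3] m [-0.49  0.77 -0.11] w 0.0144 q [-0.24  0.62  2.06  1.75  0.43 -2.36]
true tip panel [75.7 17.6 48.7]
2633 [0.06525752 0.06870965 0.06984047] [0.06229061 0.06236906 0.06265161]
[(25, 1), (64, -1), (91, 1), (116, -1)]
```

View pics/wrist9.png

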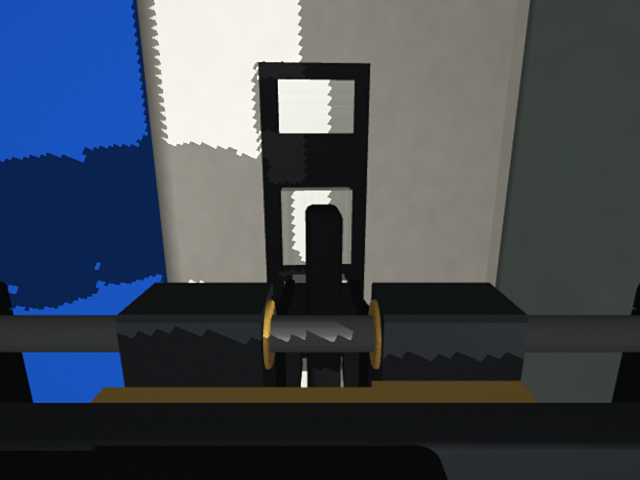

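View pics/side9.png

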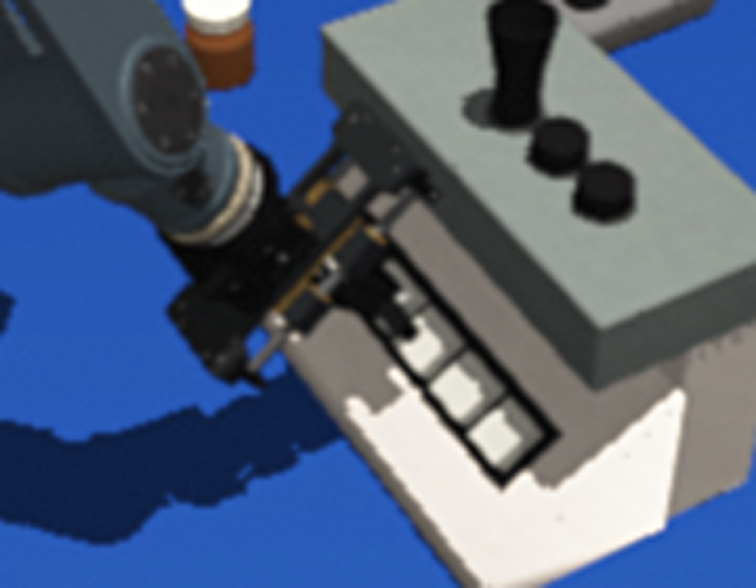

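The grip centre is at y≈17.4 against the notch centre at 17.5, so I lower it.

{"fn": "jog_arm", "kwargs": {"series": [[-0.4, 6, 0, 0, 0, 0, 1], [-0.8, 12, 0, 0, 0, 0, 1], [-1.3, 18.5, 0, 0, 0, 0, 1], [-1.3, 18.5, 0, 0, 0, 0, 1], [-1.3, 18.5, 0, 0, 0, 0, 1]]}}

```text
time: 8.57
position: [0.632, 0.1125, 0.0695]
tool_rot: [-0.592, -0.387, -0.072, 0.703]
ft_force: [-2.2, -1.2, -0.9]
grip_width: 0.0138
```

```bash
python3 look.py 10 wrist
python3 - <<'E'
from h import *
c=np.load("pics/wrist10.npz"); P=w2p(cloud(c)); s,y,nn=np.moveaxis(P,-1,0)
m=(nn>.035)&(nn<.08)&(s>.06)&(s<.09)&(y>.035)&(y<.14); print(m.sum(),np.percentile(nn[m],[5,50,95]),np.percentile(y[m],[98,99,100]))
E
```

```text
8.575 panel [78.4 17.9 -6.7] f [-2.2 -1.2 -0.9] m [-0.42  0.79 -0.04] w 0.0138 q [-0.23  0.66  2.04  1.81  0.43 -2.41]
true tip panel [75.8 17.8 30.2]
2742 [0.04259519 0.05020803 0.05143818] [0.06255248 0.06261771 0.06279321]
```

Top back to n≈50.2, the same as when seated at the start. Releasing and backing off along the normal.

{"fn": "jog_arm", "kwargs": {"series": [[0, 0, 0, 0, 0, 0, -0.1], [0, 0, 0, 0, 0, 0, -0.1], [0, 0, 0, 0, 0, 0, -0.1], [0, 0, 0, 0, 0, 0, -0.1], [0, -15, 0, 0, 0, 0, -0.1], [0, -35, 0, 0, 0, 0, -0.1], [0, -65, 0, 0, 0, 0, -0.1], [0, -100, 0, 0, 0, 0, -0.1], [0, -100, 0, 0, 0, 0, -0.1]]}}

```text
time: 9.75
position: [0.576, 0.0829, 0.1489]
tool_rot: [-0.593, -0.387, -0.073, 0.703]
ft_force: [0.5, -0.3, 0.8]
grip_width: 0.0481
```

```bash
python3 look.py 11 wrist side
python3 - <<'E'
from h import *
c=np.load("pics/wrist11.npz"); P=w2p(cloud(c)); s,y,nn=np.moveaxis(P,-1,0)
m=(nn>.03)&(nn<.07)&(s>.06)&(s<.09)&(y>-.06)&(y<.14); print(m.sum(),np.percentile(nn[m],[5,50,95]),np.percentile(y[m],[0,1,99,100]))
m=(s>.062)&(s<.088)&(nn>.0125)&(nn<.019)&(abs(y)<.13)
h,e=np.histogram(y[m],np.arange(-.13,.131,.001)); f=h>h.max()*.1; d=np.diff(f.astype(int)); print([(round(e[i+1]*1000),int(d[i])) for i in np.flatnonzero(d)])
E
```

```text
9.75 panel [72.1 17.2 94.7] f [ 0.5 -0.3  0.8] m [-0.14  0.27 -0.03] w 0.0481 q [-0.34  0.44  2.13  1.45  0.48 -2.12]
true tip panel [ 69.4  17.3 131.6]
2946 [0.04599599 0.0502644  0.05151007] [-0.02704376 -0.02504241  0.0624378   0.06261751]
[(-109, 1), (-89, -1), (-46, 1), (-39, -1), (-25, 1), (11, -1), (12, 1), (23, -1), (25, 1), (64, -1), (91, 1), (116, -1)]
```

View pics/wrist11.png

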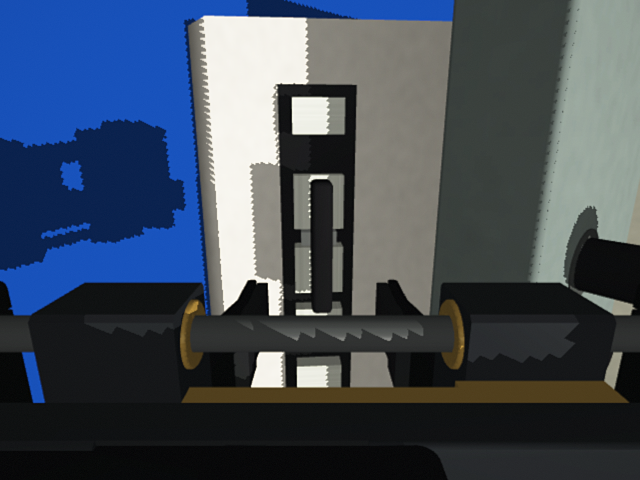

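View pics/side11.png

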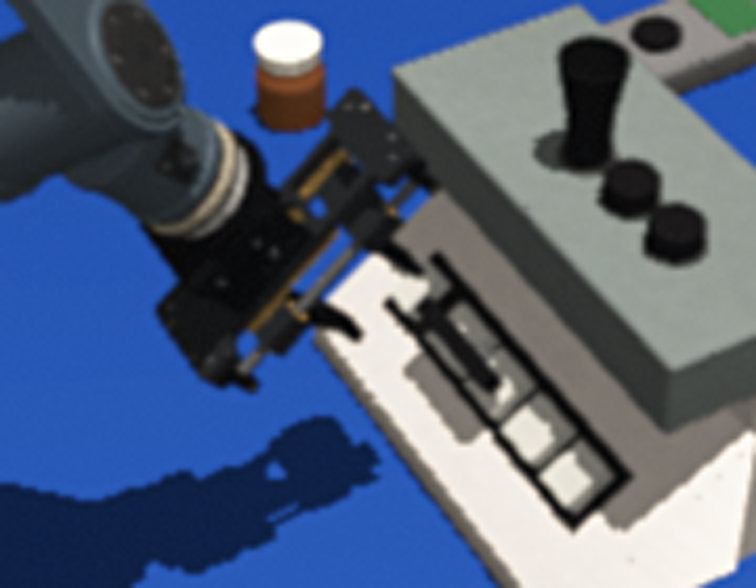

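The slide is seated and released: grip centre y≈18, same height as at the start. Next is the isolator.

```bash
cat >> kin.py <<'E'
def down(phi): # tool x heading phi
    return Rz(phi)@Rdown
E
python3 - <<'E'
from kin import *
# commanded now: replicate moves
p=p2w([.077,.08+YS,.010]); R=lean(.07)
for d in [(0,17,0),(1.3,-18.5,0),(0,0,-60),(-1.3,18.5,0),(0,-100,0)]: p=p+R@np.array(d)/1e3
print("cmd",p.round(4)); np.savez("cmd.npz",p=p,R=R)
h=np.array([.469,-.238]); 
for ph in (91.5,-88.5):
    q=np.array([-.34,.44,2.13,1.45,.48,-2.12])
    tgt=(np.r_[h,.17],down(np.deg2rad(ph)))
    r=row((p,R),tgt); print(ph,r.tolist())
    # simulate straight interpolation: first up
    up=p+[ -.03,-.04,.06]
    rv=Ro.from_matrix(R.T@tgt[1]).as_rotvec()
    for k,f in enumerate(np.linspace(0,1,13)):
        Rk=R@Ro.from_rotvec(rv*f).as_matrix(); pk=p+(up-p)*min(1,f*6) if f<1/6 else up+(tgt[0]-up)*(f-1/6)/(5/6)
        q,e=ik(pk,Rk,q); print(q.round(2),round(e,4),pk.round(3))
    for a in (80,):
      for f in np.linspace(0,1,5):
        q,e=ik(np.r_[h,.051],down(np.deg2rad(ph-a*f)),q); print("turn",q.round(2),round(e,4))
E
```

```text
cmd [0.5762 0.0834 0.1469]
91.5 [-173.8, -170.6, -236.6, 0.3811, -1.0759, 0.6069]
[-0.34  0.44  2.13  1.45  0.48 -2.12] 0.0 [0.576 0.083 0.147]
[-0.39  0.35  2.08  1.07  0.56 -1.86] 0.0 [0.561 0.063 0.177]
[-0.44  0.27  2.02  0.81  0.69 -1.71] 0.0 [0.546 0.043 0.207]
[-0.49  0.28  1.98  0.7   0.76 -1.75] 0.0 [0.538 0.015 0.203]
[-0.53  0.29  1.94  0.61  0.83 -1.79] 0.0 [ 0.531 -0.013  0.199]
[-0.56  0.3   1.9   0.52  0.88 -1.84] 0.0 [ 0.523 -0.041  0.196]
[-0.59  0.32  1.86  0.44  0.93 -1.9 ] 0.0 [ 0.515 -0.069  0.192]
[-0.61  0.34  1.82  0.36  0.97 -1.96] 0.0 [ 0.508 -0.097  0.188]
[-0.63  0.35  1.79  0.28  1.   -2.02] 0.0 [ 0.5   -0.125  0.185]
[-0.64  0.37  1.76  0.21  1.02 -2.08] 0.0 [ 0.492 -0.154  0.181]
[-0.66  0.38  1.73  0.14  1.04 -2.15] 0.0 [ 0.484 -0.182  0.177]
[-0.67  0.4   1.71  0.07  1.04 -2.21] 0.0 [ 0.477 -0.21   0.174]
[-0.68  0.41  1.69 -0.    1.03 -2.28] 0.0 [ 0.469 -0.238  0.17 ]
turn [-0.68  0.6   1.79 -0.    0.75 -2.28] 0.0
turn [-0.68  0.6   1.79 -0.    0.75 -1.93] 0.0
turn [-0.68  0.6   1.79 -0.    0.75 -1.58] 0.0
turn [-0.68  0.6   1.79  0.    0.75 -1.23] 0
[... 473 characters left out ...]
41  0.196]
[-0.45  0.24  2.01  0.29  0.55 -0.1 ] 0.0 [ 0.515 -0.069  0.192]
[-0.48  0.26  1.97  0.19  0.62  0.11] 0.0 [ 0.508 -0.097  0.188]
[-0.52  0.28  1.92  0.12  0.69  0.3 ] 0.0 [ 0.5   -0.125  0.185]
[-0.55  0.3   1.87  0.07  0.77  0.46] 0.0 [ 0.492 -0.154  0.181]
[-0.6   0.34  1.82  0.04  0.86  0.6 ] 0.0 [ 0.484 -0.182  0.177]
[-0.64  0.37  1.76  0.02  0.95  0.74] 0.0 [ 0.477 -0.21   0.174]
[-0.68  0.41  1.69  0.    1.03  0.86] 0.0 [ 0.469 -0.238  0.17 ]
turn [-0.68  0.6   1.79 -0.    0.75  0.86] 0.0
turn [-0.68  0.6   1.79 -0.    0.75  1.21] 0.0
turn [-0.68  0.6   1.79  0.    0.75  1.56] 0.0
turn [-0.68  0.6   1.79  0.    0.75  1.91] 0.0
turn [-0.68  0.6   1.79 -0.    0.75  2.26] 0.0
```

Run:
```python
from kin import *
d=np.load("cmd.npz"); p,R=d["p"],d["R"]
for w in ([-.03,-.04,.06],[-.07,-.18,.06],): print((R.T@np.array(w)*1000).round(1))
```

```text
[  2.8 -74.9 -21.8]
[ -74.6 -137.7 -128. ]
```

{"fn": "jog_arm", "kwargs": {"series": [[2.8, -40, -12, 0, 0, 0, -0.1], [2.8, -75, -22, 0.05, -0.14, 0.08, -0.1], [-15, -90, -50, 0.1, -0.29, 0.16, -0.1], [-35, -105, -80, 0.15, -0.43, 0.24, -0.1], [-55, -122, -105, 0.2, -0.57, 0.32, -0.1], [-75, -138, -128, 0.25, -0.71, 0.4, -0.1], [-110, -150, -165, 0.3, -0.86, 0.48, -0.1], [-140, -160, -200, 0.34, -0.97, 0.55, -0.1], [-173.8, -170.6, -236.6, 0.3811, -1.0759, 0.6069, -0.1], [-173.8, -170.6, -236.6, 0.3811, -1.0759, 0.6069, -0.1], [-173.8, -170.6, -236.6, 0.3811, -1.0759, 0.6069, -0.1], [-173.8, -170.6, -236.6, 0.3811, -1.0759, 0.6069, -0.1]]}}

```text
time: 11.35
position: [0.4692, -0.2367, 0.1703]
tool_rot: [0.493, 0.507, -0.506, -0.494]
ft_force: [1.4, 0.1, 0.4]
grip_width: 0.048
```

```bash
python3 look.py 12 wrist side
python3 - <<'E'
from h import *
from rig import get_obs
o=get_obs(); print(o['position'],o['tool_rot'])
c=np.load("pics/wrist12.npz");W=cloud(c); z=W[...,2]
R=(W[...,0]>.4)&(W[...,0]<.56)&(W[...,1]<-.15)&(W[...,1]>-.33)
for lo,hi in ((.110,.125),(.065,.074)):
    m=(R&(z>lo)&(z<hi)).astype(np.uint8); k,l,s,_=cv2.connectedComponentsWithStats(m)
    for i in range(1,k):
        if s[i,4]<200: continue
        p=W[l==i]; print(s[i].tolist(),np.median(p[:,2]).round(4),cv2.minAreaRect(p[:,:2].astype(np.float32)*1000))
E
```

```text
11.35 panel [-113.3 -218.1  250.6] f [1.4 0.1 0.4] m [0.07 0.01 0.01] w 0.048 q [-0.68  0.41  1.7   0.    1.04 -2.28]
true tip panel [ -92.1 -218.1  280.9]
[ 0.46922717 -0.23700941  0.17062132] [ 0.49320142  0.50692146 -0.50653203 -0.49316153]
[306, 180, 26, 129, 2964] 0.1167 ((469.13031005859375, -238.63687133789062), (89.91751861572266, 15.973837852478027), 2.3713133335113525)
[243, 155, 149, 145, 11207] 0.069 ((469.061279296875, -238.6199493408203), (108.55256652832031, 108.46749114990234), 8.42618179321289)
```

View pics/wrist12.png

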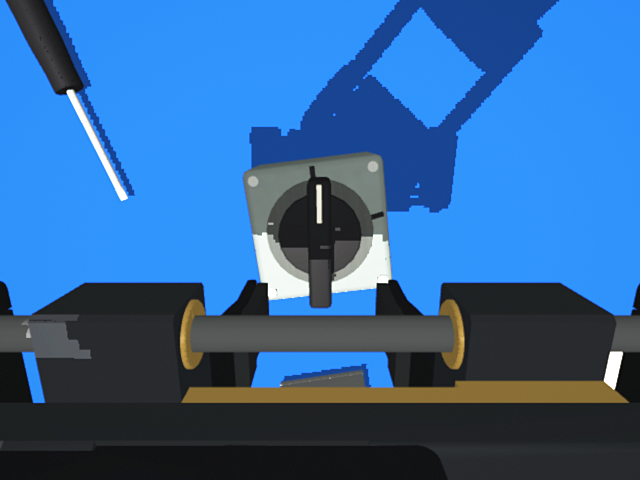

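View pics/side12.png

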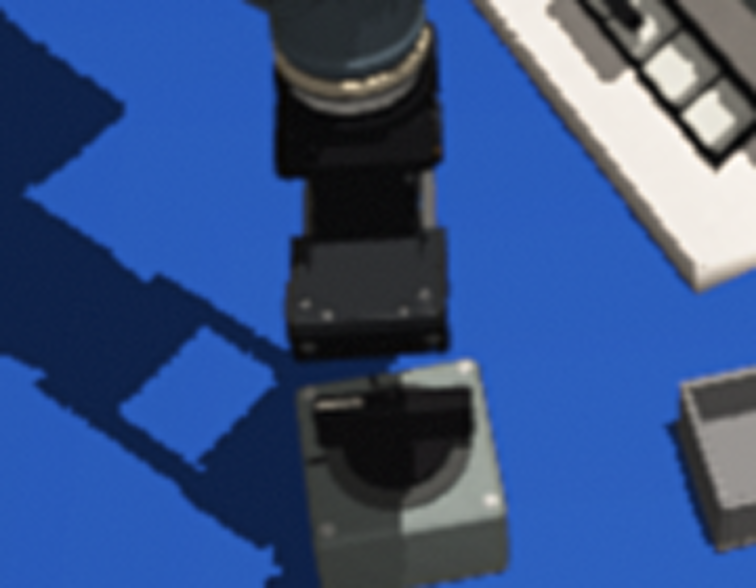

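The white line end faces the robot (image-up), and the on mark lies clockwise of it at (378,215). The handle centre is (0.4691, -0.2386), bar angle 2.4°. Descending straddling the bar.

{"fn": "jog_arm", "kwargs": {"series": [[-0.6, 40, 0, 0, -0.015, 0, -0.1], [-0.6, 75, 0, 0, -0.015, 0, -0.1], [-0.6, 95, 0, 0, -0.015, 0, -0.1], [-0.6, 108, 0, 0, -0.015, 0, -0.1], [-0.6, 119, 0, 0, -0.015, 0, -0.1], [-0.6, 119, 0, 0, -0.015, 0, -0.1], [-0.6, 119, 0, 0, -0.015, 0, -0.1]]}}

```text
time: 12.32
position: [0.4695, -0.2388, 0.052]
tool_rot: [0.49, 0.51, -0.51, -0.489]
ft_force: [0.0, -0.0, 0.4]
grip_width: 0.0477
```

```bash
python3 look.py 13 side; python3 -c "
from rig import *
print(get_obs()['position'])"
```

```text
12.325 panel [-181.7 -220.1  154.1] f [ 0.  -0.   0.4] m [ 0.11 -0.02 -0.01] w 0.0477 q [-0.68  0.6   1.79  0.    0.75 -2.3 ]
true tip panel [-160.5 -220.   184.4]
[ 0.46955147 -0.23890683  0.0521148 ]
```

View pics/side13.png

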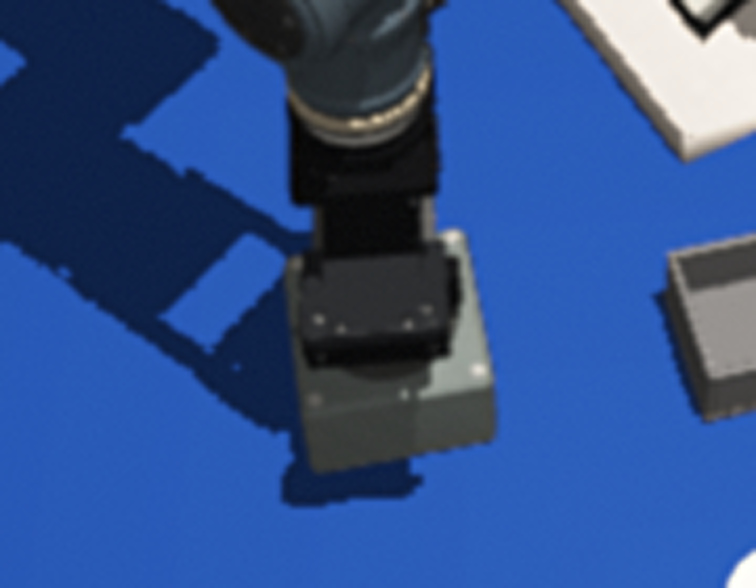

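{"fn": "jog_arm", "kwargs": {"series": [[0, 0, 0, 0, 0, 0, 1], [0, 0, 0, 0, 0, 0, 1], [0, 0, 0, 0, 0, 0, 1], [0, 0, 0, 0, 0, 0, 1], [0, 0, 0, 0, 0, 0, 1], [0, 0, 0, 0, 0, 0, 1]], "grip_force": 40}}

```text
time: 13.12
position: [0.469, -0.2383, 0.0515]
tool_rot: [0.49, 0.51, -0.51, -0.49]
ft_force: [-0.3, 1.3, 0.7]
grip_width: 0.0157
```

{"fn": "jog_arm", "kwargs": {"series": [[0, 0, 0, 0, 0.12, 0, 1], [0, 0, 0, 0, 0.25, 0, 1], [0, 0, 0, 0, 0.38, 0, 1], [0, 0, 0, 0, 0.51, 0, 1], [0, 0, 0, 0, 0.64, 0, 1], [0, 0, 0, 0, 0.77, 0, 1], [0, 0, 0, 0, 0.9, 0, 1], [0, 0, 0, 0, 1.03, 0, 1], [0, 0, 0, 0, 1.16, 0, 1], [0, 0, 0, 0, 1.28, 0, 1], [0, 0, 0, 0, 1.37, 0, 1], [0, 0, 0, 0, 1.42, 0, 1], [0, 0, 0, 0, 1.42, 0, 1], [0, 0, 0, 0, 1.42, 0, 1]]}}

```text
time: 14.88
position: [0.469, -0.2381, 0.0515]
tool_rot: [0.704, 0.069, -0.069, -0.704]
ft_force: [1.4, 3.4, 2.7]
grip_width: 0.017
```

```bash
python3 look.py 14 side; python3 -c "
from rig import *
o=get_obs();print(o['position'],o['tool_rot'],o['moment'])
from h import *
R=Ro.from_quat(o['tool_rot']).as_matrix();print(np.degrees(np.arctan2(R[1,0],R[0,0])))"
```

```text
14.875 panel [-182.1 -219.2  153.8] f [1.4 3.4 2.7] m [ 0.57 -0.26  1.32] w 0.017 q [-0.68  0.6   1.79 -0.    0.75 -0.88]
true tip panel [-160.9 -219.2  184.1]
[ 0.46909614 -0.23810722  0.05153599] [-0.70372933 -0.06871006  0.06882728  0.70378034] [ 0.65508846 -0.27607596  1.32291039]
11.162083407351108
```

View pics/side14.png

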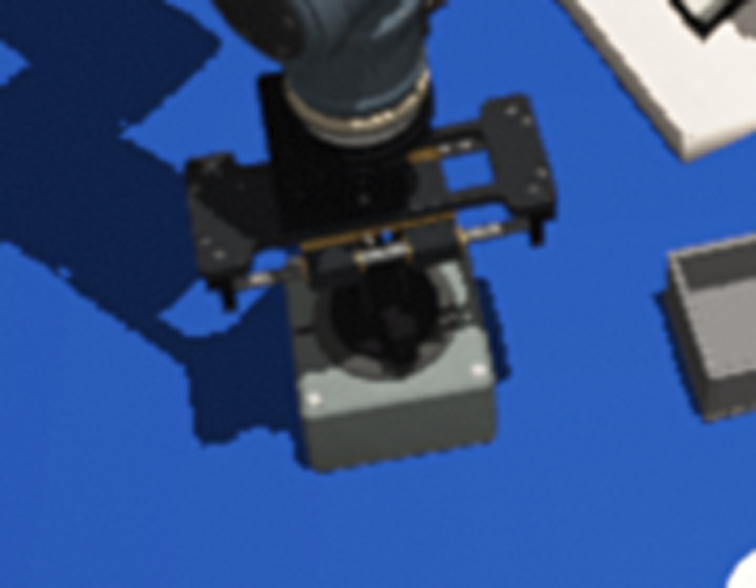

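At the on stop (reaction moment 1.3 N m, tool turned 81°). Releasing and rising.

{"fn": "jog_arm", "kwargs": {"series": [[0, 0, 0, 0, 0, 0, -0.1], [0, 0, 0, 0, 0, 0, -0.1], [0, 0, 0, 0, 0, 0, -0.1], [0, 0, 0, 0, 0, 0, -0.1], [0, -20, 0, 0, 0, 0, -0.1], [0, -60, 0, 0, 0, 0, -0.1], [0, -110, 0, 0, 0, 0, -0.1], [0, -150, 0, 0, 0, 0, -0.1], [0, -150, 0, 0, 0, 0, -0.1]]}}

```text
time: 16.05
position: [0.4711, -0.2402, 0.2048]
tool_rot: [0.706, 0.07, -0.066, -0.702]
ft_force: [0.0, -0.2, -0.4]
grip_width: 0.0476
```

```bash
python3 look.py 15 wrist side
python3 - <<'E'
from h import *
from rig import camera
c=np.load("pics/wrist15.npz");W=cloud(c); z=W[...,2]
R=(W[...,0]>.4)&(W[...,0]<.56)&(W[...,1]<-.15)&(W[...,1]>-.33)
m=(R&(z>.11)&(z<.125)).astype(np.uint8); k,l,s,_=cv2.connectedComponentsWithStats(m)
for i in range(1,k):
    if s[i,4]<200: continue
    p=W[l==i]; print(s[i].tolist(),cv2.minAreaRect(p[:,:2].astype(np.float32)*1000))
for n in ("scene","side"):
    c=camera(n); np.savez(f"pics/{n}16.npz",**c); cv2.imwrite(f"pics/{n}16.png",c["img"][:,:,::-1])
    P=w2p(cloud(c)); s,y,nn=np.moveaxis(P,-1,0)
    m=(nn>.03)&(nn<.07)&(s>.06)&(s<.092)&(y>-.06)&(y<.14); print(n,m.sum(),np.percentile(nn[m],[5,50,95]),np.percentile(y[m],[0,2,98,100]),np.percentile(s[m],[2,98]))
E
```

```text
16.05 panel [ -93.5 -222.   278.8] f [ 0.  -0.2 -0.4] m [-0.02 -0.01  0.01] w 0.0476 q [-0.68  0.37  1.65  0.    1.11 -0.87]
true tip panel [ -72.3 -221.7  309.2]
[301, 172, 35, 116, 2378] ((468.9229431152344, -238.64964294433594), (15.987631797790527, 90.18623352050781), 18.20734977722168)
scene 319 [0.03512264 0.04920535 0.05505847] [-0.02492639 -0.02412942  0.06276118  0.06599883] [0.06928867 0.08560658]
side 152 [0.03525098 0.04881449 0.05270389] [-0.03143439 -0.03027892  0.05959062  0.06146904] [0.06868248 0.08231418]
```

View pics/wrist15.png

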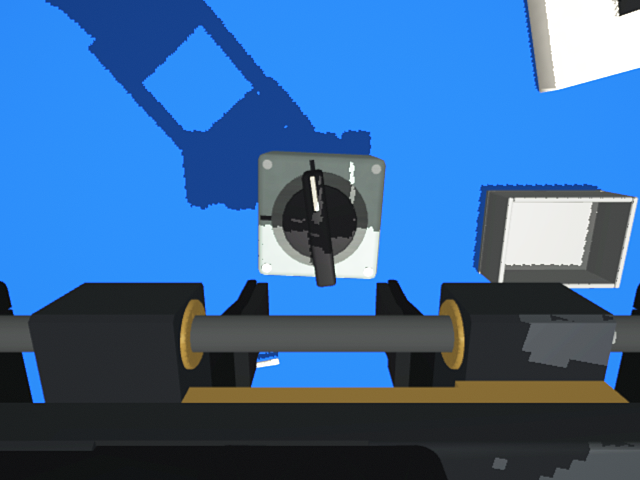

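View pics/side16.png

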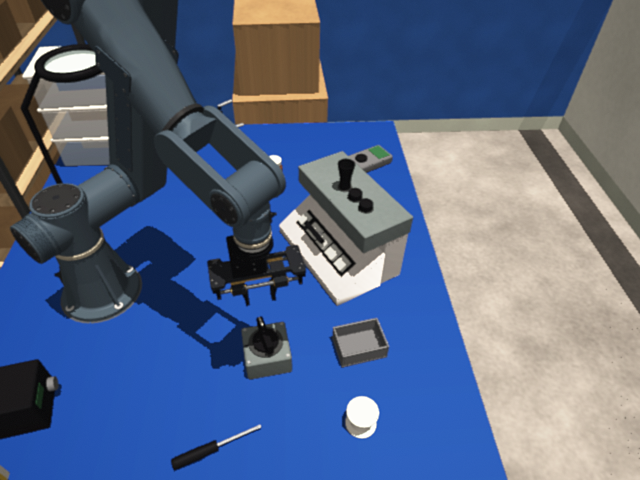

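View pics/scene16.png

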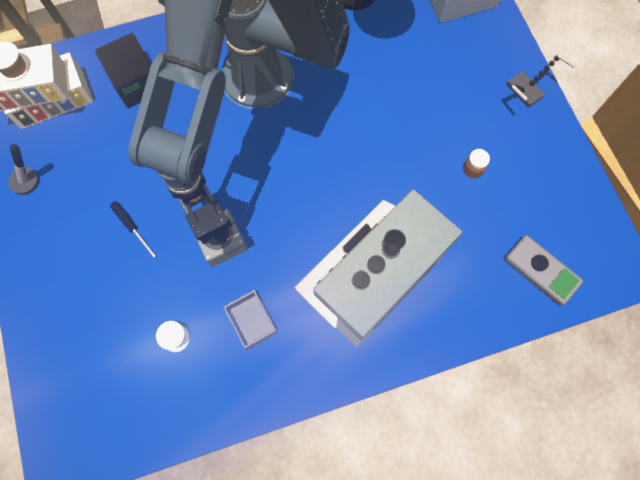

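The bar is now at −71.8° in world. The box is at 8.4°, so that is 80.2° = 1.40 rad clockwise of its off mark, with the white line on the on mark at (312,165). It had started about 6° past the off mark. The spool, jar, screwdriver and bin are at the same pixels as at the start. Handing in.

```bash
python3 -c "
from rig import *
print(hand_in(), get_obs()['time'])"
```

```text
the job is handed in; nothing more can be done
the job is handed in; nothing more can be done
```

I set the slide in the horn's notch, then turned the isolator to on, and handed the job in at about 16 s. `hand_in()` gave no verdict, so the result below rests on my own checks.

**Slide:** I lifted it about 18.5 mm, moved it 60 mm to the notch at console y = +20, which is in line with the horn, lowered it and let go. The grip's top came back to the seated height (50.3 mm above the panel, against 50.4 mm at the start). Its centre is within about 0.5 mm of the notch's centre.

**Isolator:** After that I turned the handle clockwise to its stop, where the reaction moment was 1.3 N m, and let go. The bar measures 80.2° (1.40 rad) clockwise of the box's off mark, with the white line on the on mark.

**Other checks:** The spool, jar, screwdriver and bin are at the same pixels as at the start. The gripper is open, well above the isolator, and the force reads about 0.

Three things disagreed with what was given or expected:
- **Fingertips:** The cameras show the real tips about 37 mm behind the reported TCP. My first close shut on air above the grip without touching anything; I corrected for it from then on.
- **Grasp angle:** I leaned the tool about 4° more than square to the panel to clear the duct.
- **Handle start:** The handle started about 6° past the off mark, so the bar itself turned only 74°.

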